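# Open the display hamper half way and dress it with the long-necked vase

### The arm

A 6-joint arm with a two-finger parallel gripper is mounted at the origin on the work surface. World frame = base frame: x ahead of the robot, y to its left, z up, the work surface at z = 0. Lengths are in m, angles in rad, forces in N, time in s.
With the tool pointing down it reaches from about 0.35 to 0.775 m from the base axis. Payload 5.5 kg.
Tool frame: the origin (TCP) lies on the centre line of the jaws, within the pads' length; the fingertips stand 17 mm ahead of it and the grasp point (between the pads) lies 2 mm behind it; z points along the fingers, y is the direction in which the jaws open and shut (so a half turn about z gives the same grasp; the last joint's range is limited). The gripper opens to 85 mm and grips with 20 to 120 N. Pads are 22 mm wide; open, the fingers measure 114 mm over their backs; the gripper's body (76 mm by 85 mm) begins 54 mm behind the grasp point. The pads swing forward as they close: fully open they stand 13 mm farther back than shut.
Start: joints at [-1.471, 0.313, 0.046, 1.304, 0, 1.431], TCP at [0.137, -0.559, 0.248] pointing down, gripper open.
Joint ranges: [-2.76, 2.76], [-0.86, 1.69], [-1.03, 1.26], [-2.2, 2.34], [-1.47, 1.5], [-3.14, 3.14]. Speed limits (rad/s): [2.57, 2.57, 3.14, 3.14, 3.14, 3.14].

### API

Orientations are given as a unit quaternion [w, x, y, z].
In Python, from workcell import env gives the robot as it stands.
- The arm moves only by the tool servo_tool, never from a script. Its argument "increments" is a list of rows, each an object of numbers: "claw": the closure, from 0 (fully open) to 1 (shut); "x", "y", "z": the shift along the world's x, y, z in units of 25 mm (1.0 is 25 mm); "ax", "ay", "az": the turn, a rotation vector about the world's x, y, z in units of 8 degrees (1.0 is 8 degrees). A call has 1 to 5 rows; each row shifts and turns the commanded pose from where the row before left it; what a row does not reach is not made up. A row lasts 1/10 s, in which the tool goes at most 50 mm and 8.59 degrees, less where a joint would pass 70% of its speed; a pose out of reach is approached as far as the arm can. A call is refused whole if a number of a shift passes 1 or a number of a turn 1, either way. A call with a gripper value outside its range is refused whole. The fingers move at their own pace and stop on an object; "newtons" is the grip in N (left out, the last holds). Time passes only in rows, so rows that do not move let the fingers close. It gives the time, the measured TCP pose, the force and the opening at its end, in the units of the state.
- env.get_state(): the state, without advancing time (a new reading comes with each control period).
- env.read_camera(name): name is "scene" or "top"; returns the picture (480x640x3 uint8, red, green, blue); there is no depth.
- env.calibration(name): a dict with "K" (3x3 intrinsics, pixels), "world_to_cam" (4x4, takes a point from world to camera coordinates). Camera axes: x right, y down, z forward; pixel columns grow to the right and rows downward; lengths in m; the calibration is good to about 2 mm. A picture is of the moment at which its call begins. calibration takes no time and is no camera call.
- env.hand_in(): hands the job in, once; it reports no verdict.
The state is a dict: "clock": time; "joint_pos": joint angles; "qvel": joint speeds; "tau": joint torques, N m; "tcp_pos": TCP position; "orientation": TCP orientation; "wrist_force": force on the tool from outside, world axes, zero at the start; "ft_torque": the same for the moment, N m; "finger_gap": finger opening in m.
Only numpy, scipy, OpenCV 4.12 (cv2) and the standard library are available. Lean on these libraries where they do the work, as an engineer would, in place of code of your own. Each camera call takes 0.05 s, during which the arm holds its last target.

### The job

Dress the wicker hamper for display: turn its winged latch a quarter turn anticlockwise so that the tongue no longer holds the lid, then raise the stiff lid by its handle to about 50 degrees, level with the bead on the brass quadrant, and let it stand there by itself. Then take the long-necked woven vase from the counter and set it down gently, not dropped, upright on the floor of the empty compartment on the latch side, leaving lid and latch as they are; do not knock over or push away the pot, the bowl and the mats.

Things in the scene. Friction and masses are not known exactly. Their poses are not given: they have to be found in the camera images.
- hamper: Wicker hamper, fixed, 220 (x) x 320 (y) x 110 mm high without lid. Origin: centre of underside. x from the latch side to the hinge side (robot's left), y to the robot, z up. Walls 8 mm, floor 10 mm thick. A divider 85 mm high at x = -2 parts the latch side from the hinge side (cane balls); the latch side is parted at y = 0: the near compartment holds a fixed squat pot, the far one is empty.
- hinge (a point): Middle of the lid's hinge line, along the top of the hamper's left wall: hamper (110, 0, 110) mm. Axes are the hamper's.
- lid (a joint): Lid angle, rad: 0 shut, grows as its edge on the latch side rises, to 1.75; 50 degrees = 0.873. Woven board 220 x 320 x 12 mm, 0.5 kg, on the rim. The stiff hinge keeps it where it is left; raising by the handle takes about 8 to 12 N. The locked latch holds it shut.
- bail (a point): Centre of the lid's handle: round dark bar, 12 mm thick, 110 mm long, parallel to the hinge line, on a post at each end, 50 mm above the lid's upper face. Turns with the lid; shut, it lies at hamper (-55, 0, 172) mm: 165 mm from the hinge line towards the latch side and 62 mm above it. Axes are the lid's (x to the hinge, z out of its upper face).
- latch (a joint): Winged latch angle, rad: 0 locked (tongue points over the lid's edge), grows anticlockwise seen from above, to a stop at 1.6 (tongue points along the wall, to the robot). Starts between 0 and 0.25; the lid is free from about 1.15. Takes 0.06 N m to turn; stays where it is left.
- wing (a point): Grip point on the axis of the steel winged latch, on a sloped block at the near end of the hamper's right wall: hamper (-169, 100, 132) mm. z: the axis, outward, 35 degrees from vertical, leaning to hamper -x; x: along wings and tongue. Wings 82 mm tip to tip, 10 thick, 17 mm below to 15 above this point; tongue reaches 55 mm, 30 to 36 below this point.
- vase: Long-necked woven vase of pale cane, loose, upright, 170 mm tall, 0.18 to 0.35 kg. Origin: centre of its underside, z up. Belly 70 mm across up to 80 mm height; straight neck 31 mm across from 102 to 155 mm height, a little wider at the mouth. The only tall-necked piece.
- nook (a point): Floor centre of the empty compartment, hamper (-53, -78, 10) mm, hamper axes. 97 (x) x 149 mm (y) clear, 10 mm above the counter; outer wall 100, dividers 75 mm above its floor. With the lid at 50 degrees the lid's edge hangs 22 mm to the hinge side of this point, 280 mm above the counter: the hand must lean out to the latch side (hamper -x) to stand something here.
- pot: Squat dark woven pot, loose, 104 mm across, 100 mm tall; origin: centre of its underside. A bystander.
- bowl: Low brown basket bowl, loose, 110 mm across, 60 mm tall; origin: centre of its underside. A bystander.
- mats: Stack of round mats, loose as one piece, 96 mm across, 32 mm high; origin: centre of its underside. A bystander.
- bead (a point): Brass bead, 18 mm, on a brass quadrant of 150 mm radius about the hinge line, 12 mm outside the hamper's far end (hamper (14, -172, 225) mm). It marks 50 degrees: the underside of the lid should be level with it. Fixed to the hamper.
Things that resemble listed ones, but are neither listed nor needed, are in the scene too. What is shaped like the vase but red is not meant.

How it is judged:
By the outcome, as a careful person would: the job done as asked, in the order asked, and still so for the second after the job is handed in, with the robot touching nothing.
It also fails if it takes over 67 s, if anything falls off the work surface, if the arm or the gripper's body presses on something with over 40 N, if the wrist force passes 120 N, or if a joint passes its speed limit or range.

## Working session

There is one attempt and no reset: what is moved stays moved. The work goes in short steps, Python scripts to look and compute and a tool call to move; the robot and the scene stay as the last step left them, time stands still between calls to the robot, and variables do not carry over. Pictures are saved under pics/ and viewed, and the job is handed in when it is done.

Besides the shell and the picture viewer there is one more tool, called in YAML: its name, and indented under it one key for each argument. servo_tool: Moves the arm, as the interface text tells. Its arguments: {"type":"object","properties":{"increments":{"type":"array"},"newtons":{"type":"number"}},"required":["increments"]}

```bash
mkdir -p pics; ls; python3 - <<'E'
from workcell import env
import cv2,numpy as np,json
for n in("scene","top"):
    im=env.read_camera(n); cv2.imwrite(f"pics/{n}0.png",im[:,:,::-1])
    c=env.calibration(n); print(n,np.array(c["K"]).round(1).tolist(),np.array(c["world_to_cam"]).round(3).tolist())
print(env.get_state())
E
```

```text
pics
scene [[552.0, 0.0, 312.1], [0.0, 552.0, 234.7], [0.0, 0.0, 1.0]] [[0.148, 0.989, -0.008, -0.084], [0.677, -0.107, -0.729, -0.267], [-0.721, 0.102, -0.685, 2.122], [0.0, 0.0, 0.0, 1.0]]
top [[476.5, 0.0, 317.3], [0.0, 476.5, 237.1], [0.0, 0.0, 1.0]] [[-0.022, -1.0, 0.02, 0.009], [-0.982, 0.018, -0.186, 0.576], [0.185, -0.024, -0.982, 1.178], [0.0, 0.0, 0.0, 1.0]]
{'clock': 0.1, 'joint_pos': array([-1.47058402e+00,  3.13953272e-01,  4.51012145e-02,  1.30360143e+00,
       -1.18264282e-06,  1.43119206e+00]), 'qvel': array([ 0.00018413, -0.0026828 ,  0.00240034,  0.00233914, -0.00076971,
        0.00070181]), 'tau': array([ 2.45508563e-03, -4.81726348e+01,  2.99243635e+01,  1.27447397e-02,
       -9.25667359e-05, -8.02596304e-06]), 'tcp_pos': array([ 0.13652169, -0.55812167,  0.24748563]), 'orientation': array([-8.28431057e-04,  9.92819270e-01,  1.19621112e-01,  1.57274385e-05]), 'wrist_force': array([-0.1132816,  0.5826843,  0.1271304]), 'ft_torque': array([-0.01652795,  0.02543364, -0.01628861]), 'finger_gap': 0.08536528651350592}
```

View pics/scene0.png

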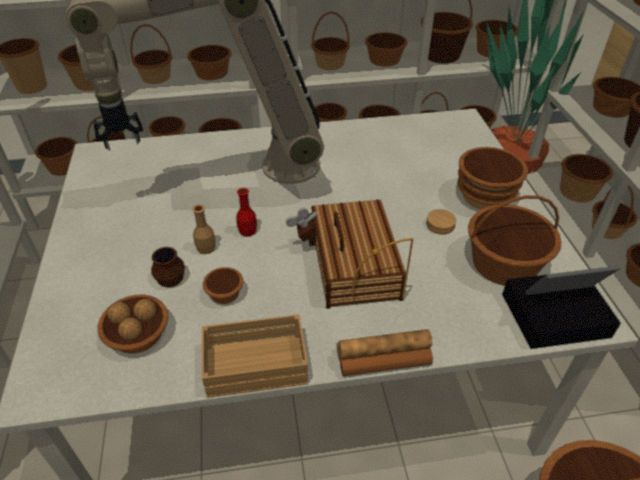

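View pics/top0.png

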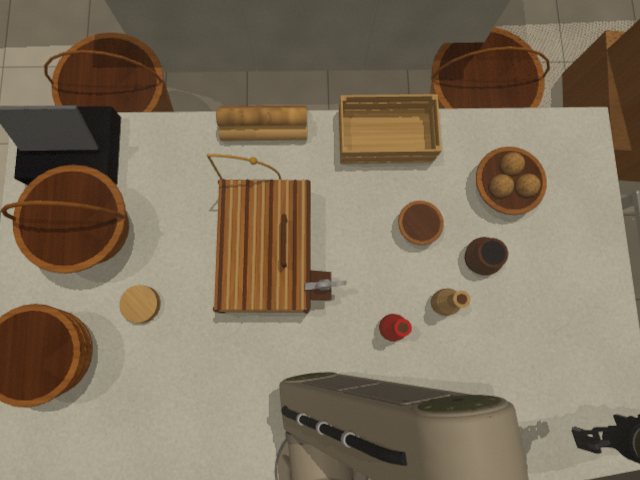

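The scene view (from the far side) shows the hamper at about (360,250), the pale vase at (203,230), and the red decoy at (246,213). In the top view the lid spans (217..311, 181..312), the latch is at (325,286), the vase mouth at (461,299), the bead at (253,160) and the bail at (283,242). Next I'll zoom in and measure.

```bash
cat > h.py <<'E'
import numpy as np,cv2
from workcell import env
C={n:(np.array(env.calibration(n)["K"]),np.array(env.calibration(n)["world_to_cam"])) for n in("scene","top")}
def proj(n,p):
    K,T=C[n];q=K@(T[:3,:3]@np.asarray(p,float)+T[:3,3]);return q[:2]/q[2]
def ray(n,uv):
    K,T=C[n];d=T[:3,:3].T@np.linalg.inv(K)@np.array([uv[0],uv[1],1.]);o=-T[:3,:3].T@T[:3,3];return o,d/np.linalg.norm(d)
def plane(n,uv,z):
    o,d=ray(n,uv);return o+d*(z-o[2])/d[2]
def tri(a,b):
    (o1,d1),(o2,d2)=ray("scene",a),ray("top",b)
    s=np.linalg.lstsq(np.array([d1,-d2]).T,o2-o1,rcond=None)[0]
    p,q=o1+s[0]*d1,o2+s[1]*d2;return (p+q)/2,np.linalg.norm(p-q)
def crop(im,x0,y0,x1,y1,k,f):
    cv2.imwrite(f,cv2.resize(im[y0:y1,x0:x1,::-1],None,fx=k,fy=k,interpolation=cv2.INTER_CUBIC))
E
python3 - <<'E'
from h import *
t=cv2.imread("pics/top0.png")[:,:,::-1];s=cv2.imread("pics/scene0.png")[:,:,::-1]
crop(t,200,140,360,325,3,"pics/tc1.png");crop(s,270,180,430,320,4,"pics/sc1.png")
E
```

```text
(no output)
```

View pics/tc1.png

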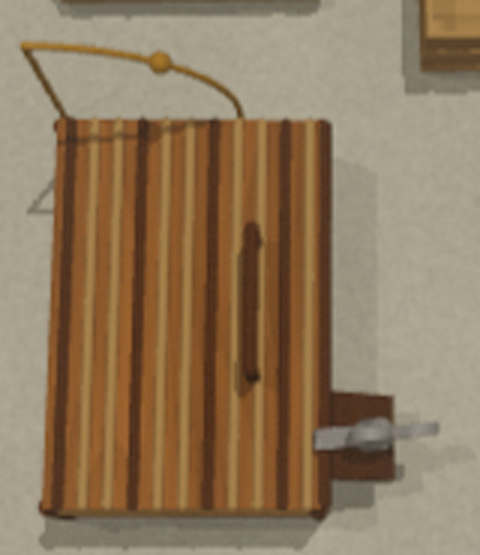

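View pics/sc1.png

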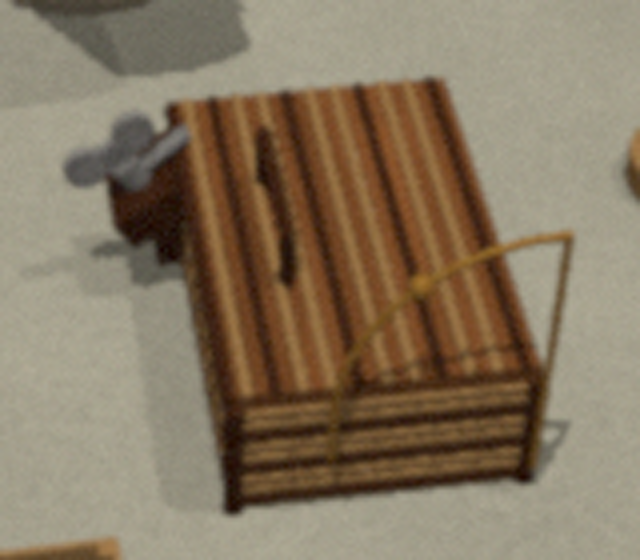

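```bash
cat >> h.py <<'E'
def rigid(H,W):
    H=np.array(H,float);W=np.array(W,float);a=H.mean(0);b=W.mean(0)
    h=H-a;w=W-b
    th=np.arctan2((h[:,0]*w[:,1]-h[:,1]*w[:,0]).sum(),(h*w).sum())
    R=np.array([[np.cos(th),-np.sin(th)],[np.sin(th),np.cos(th)]]);return th,b-R@a,R
E
python3 - <<'E'
from h import *
T=lambda u,v:(u/3+200-.33,v/3+140-.33); S=lambda u,v:(u/4+270-.375,v/4+180-.375)
obs=[((110,-160),"top",T(60,121),.122),((-110,-160),"top",T(328,121),.122),((-110,160),"top",T(324,512),.122),((110,160),"top",T(43,508),.122),
((110,-160),"scene",S(540,378),.122),((-110,-160),"scene",S(237,402),.122),((-110,160),"scene",S(170,103),.122),((110,160),"scene",S(443,80),.122),
((14,-172),"top",T(160,62),.225),((14,-172),"scene",S(420,286),.225),
((-55,-50),"top",T(251,228),.172),((-55,50),"top",T(251,377),.172)]
H=[np.array(o[0])/1000 for o in obs];W=[plane(o[1],o[2],o[3])[:2] for o in obs]
th,t,R=rigid(H,W);print(np.degrees(th),t)
for h,w,o in zip(H,W,obs):print(o[0],o[1],w.round(3),((R@h+t-w)*1000).round(1))
print("bead tri",tri(S(420,286),T(160,62)))
def hw(p):p=np.array(p)/1000;return np.r_[R@p[:2]+t,p[2]]
for n,p in dict(wing=(-169,100,132),bail=(-55,0,172),nook=(-53,-78,10),hinge=(110,0,110)).items():print(n,hw(p).round(4),proj("top",hw(p)).round(1),proj("scene",hw(p)).round(1))
# wing tips
for k in (-41,41):
  pass
E
python3 - <<'E'
from h import *
t=cv2.imread("pics/top0.png")[:,:,::-1];s=cv2.imread("pics/scene0.png")[:,:,::-1]
crop(t,370,190,550,350,4,"pics/tc2.png");crop(s,140,180,270,310,4,"pics/sc2.png")
crop(t,290,260,360,310,8,"pics/tc3.png");crop(s,275,195,335,255,9,"pics/sc3.png")
E
```

```text
88.55173489444009 [0.5529827  0.13368373]
(110, -160) top [0.711 0.238] [4.2 1.2]
(-110, -160) top [0.708 0.016] [2.2 3.2]
(-110, 160) top [0.387 0.026] [3.7 2.1]
(110, 160) top [0.394 0.247] [1.5 1. ]
(110, -160) scene [0.727 0.238] [-10.8   1.9]
(-110, -160) scene [0.716 0.025] [-5.8 -5.6]
(-110, 160) scene [0.393 0.027] [-2.4  0.9]
(110, 160) scene [0.399 0.248] [-3.1 -0.3]
(14, -172) top [0.724 0.144] [ 1.1 -1. ]
(14, -172) scene [0.725 0.145] [ 0.7 -1.9]
(-55, -50) top [0.606 0.079] [-4.3 -1.4]
(-55, 50) top [0.488 0.08 ] [13.1  0.1]
bead tri (array([0.72437691, 0.14482039, 0.22476691]), np.float64(0.0009573053211586646))
wing [ 0.4487 -0.0327  0.132 ] [331.8 283.2] [295.7 216.4]
bail [0.5516 0.0787 0.172 ] [283.6 238.4] [337.5 225.2]
nook [0.6296 0.0787 0.01  ] [286.3 220.9] [341. 282.]
hinge [0.5558 0.2436 0.11  ] [217.4 242.6] [391.  235.5]
```

View pics/tc2.png

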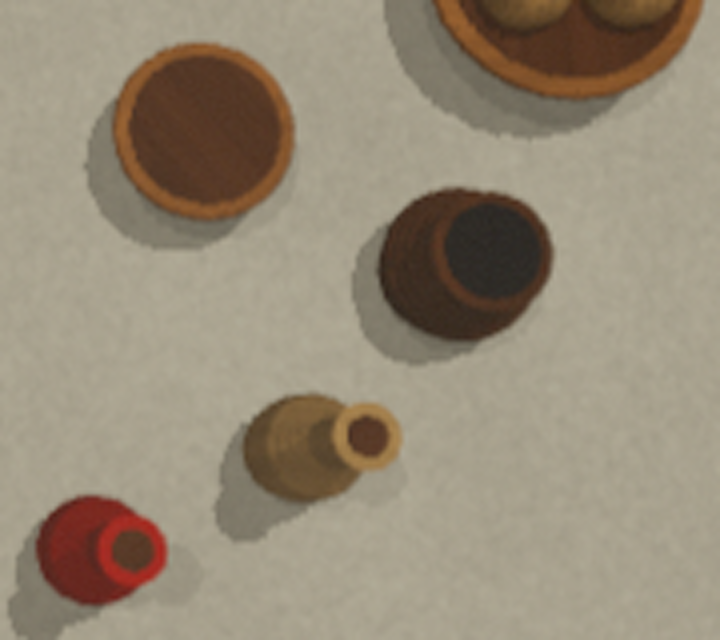

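View pics/sc2.png

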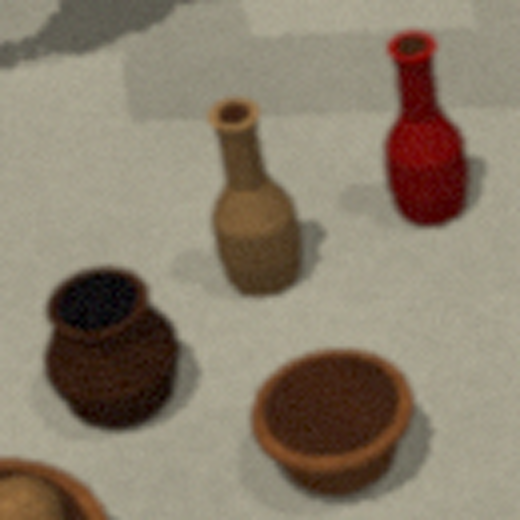

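View pics/tc3.png

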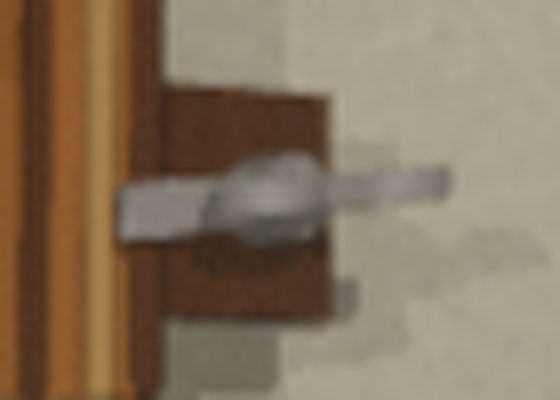

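View pics/sc3.png

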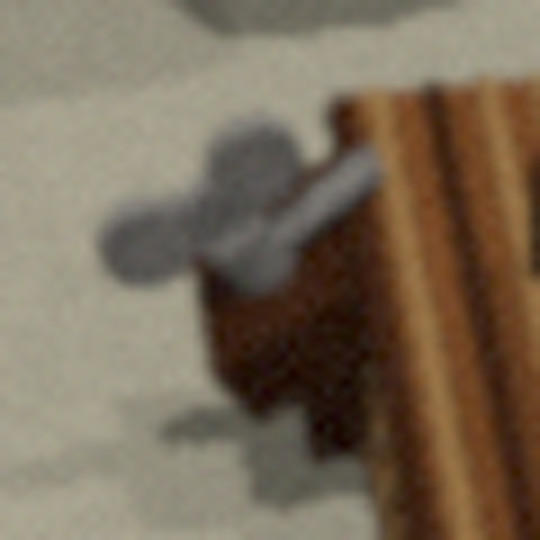

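```bash
python3 - <<'E'
from h import *
T=lambda u,v:(u/3+200-.33,v/3+140-.33); S=lambda u,v:(u/4+270-.375,v/4+180-.375)
T2=lambda u,v:(u/4+370-.375,v/4+190-.375); S2=lambda u,v:(u/4+140-.375,v/4+180-.375)
print("bail far",tri(S(288,283),T(251,227)),"near",tri(S(262,130),T(252,378)))
for z in(.162,.172):print(plane("top",T(251,228),z),plane("top",T(252,378),z),plane("scene",S(288,283),z),plane("scene",S(262,130),z))
obs=[((110,-160),"top",T(60,121),.122),((-110,-160),"top",T(328,121),.122),((-110,160),"top",T(324,512),.122),((110,160),"top",T(43,508),.122),
((-110,160),"scene",S(170,103),.122),((110,160),"scene",S(443,80),.122),
((14,-172),"top",T(160,62),.225),((14,-172),"scene",S(420,286),.225)]
H=[np.array(o[0])/1000 for o in obs];W=[plane(o[1],o[2],o[3])[:2] for o in obs]
th,t,R=rigid(H,W);print(np.degrees(th),t)
for h,w,o in zip(H,W,obs):print(o[0],o[1],w.round(3),((R@h+t-w)*1000).round(1))
def hw(p):p=np.array(p)/1000;return np.r_[R@p[:2]+t,p[2]]
s,c=np.sin(np.radians(35)),np.cos(np.radians(35))
z=np.array([-s,0,c]);x=np.array([c,0,s]);y=np.array([0,1,0]);w=np.array([-169,100,132])
for a in(0,.1,.2,.3):
  d=np.cos(a)*x+np.sin(a)*y
  pts=[w-30*z+55*d,w+41*d,w-41*d]
  print(a,[ ((proj("top",hw(p))-[290,260])*8+3.5).round(0) for p in pts],[((proj("scene",hw(p))-[275,195])*9+4).round(0) for p in pts])
print("scene corner pred",[((proj("scene",hw((X,-160,122)))-[270,180])*4).round() for X in(-110,110)])
print("vase mouth",tri(S2(235,114),T2(368,436)),plane("top",T2(368,436),.17),plane("scene",S2(235,114),.17))
print("belly z.04",plane("top",T2(300,448),.04), plane("scene",S2(259,250),.04))
print("red mouth",tri(S2(413,46),T2(132,550)))
print("bowl",plane("top",T2(205,130),.06),"pot",plane("top",T2(492,250),.1))
E
```

```text
bail far (array([0.61627709, 0.08027008, 0.13144646]), np.float64(0.0010339899638927578)) near (array([0.48849431, 0.08112848, 0.16799775]), np.float64(0.003666833648249469))
[0.60828702 0.07932778 0.162     ] [0.48899507 0.07959958 0.162     ] [0.64629143 0.07316474 0.162     ] [0.48181557 0.08432107 0.162     ]
[0.60591862 0.07884924 0.172     ] [0.4877093  0.07911857 0.172     ] [0.65612469 0.07100921 0.172     ] [0.49314951 0.08206375 0.172     ]
88.60909311448052 [0.55200747 0.13304847]
(110, -160) top [0.711 0.238] [3.2 0.7]
(-110, -160) top [0.708 0.016] [1.3 2.7]
(-110, 160) top [0.387 0.026] [2.9 1.3]
(110, 160) top [0.394 0.247] [0.4 0.2]
(-110, 160) scene [0.393 0.027] [-3.3  0.1]
(110, 160) scene [0.399 0.248] [-4.2 -1.1]
(14, -172) top [0.724 0.144] [ 0.1 -1.4]
(14, -172) scene [0.725 0.145] [-0.3 -2.4]
0 [array([131., 189.]), array([229., 184.]), array([447., 199.])] [array([368., 165.]), array([284., 135.]), array([ 93., 255.])]
0.1 [array([131., 207.]), array([230., 198.]), array([446., 186.])] [array([365., 155.]), array([282., 128.]), array([ 95., 263.])]
0.2 [array([133., 226.]), array([231., 212.]), array([445., 172.])] [array([361., 146.]), array([279., 121.]), array([ 97., 270.])]
0.3 [array([137., 244.]), array([234., 226.]), array([442., 159.])] [array([356., 138.]), array([276., 115.]), array([100., 276.])]
scene corner pred [array([225., 394.]), array([536., 364.])]
vase mouth (array([ 0.40423761, -0.32670066,  0.16811453]), np.float64(0.003494385752618184)) [ 0.4039374  -0.32791029  0.17      ] [ 0.40738214 -0.32469177  0.17      ]
belly z.04 [ 0.40395151 -0.32561203  0.04      ] [ 0.42172666 -0.32495637  0.04      ]
red mouth (array([ 0.34290131, -0.18750224,  0.16790613]), np.float64(0.002762486278078958))
bowl [ 0.60906217 -0.27255436  0.06      ] pot [ 0.52080888 -0.43729606  0.1       ]
```

```bash
cat >> h.py <<'E'
from scipy.spatial.transform import Rotation as Ro
YAW=np.radians(88.5); HT=np.array([.552,.133])
RH=Ro.from_euler('z',YAW)
def hw(p): 
    q=RH.apply(np.array(p,float)/1000); return q+np.r_[HT,0]
def hd(v): return RH.apply(np.array(v,float))
s35,c35=np.sin(np.radians(35)),np.cos(np.radians(35))
def latchR(a):
    z=np.array([-s35,0,c35]);x=np.array([c35,0,s35]);y=np.array([0,1.,0])
    xl=np.cos(a)*x+np.sin(a)*y; yl=-np.sin(a)*x+np.cos(a)*y
    return Ro.from_matrix(np.array([hd(xl),-hd(yl),-hd(z)]).T), hd(z)
def cur():
    s=env.get_state();q=s["orientation"];return s,s["tcp_pos"],Ro.from_quat([q[1],q[2],q[3],q[0]])
def plan(p,R,N=1):
    s,tp,tr=cur();d=(np.array(p)-tp)/.025;r=np.degrees((R*tr.inv()).as_rotvec())/8
    print("clk",round(s["clock"],2),"q",s["joint_pos"].round(2),"F",s["wrist_force"].round(1),"gap",round(s["finger_gap"],4),"tcp",tp.round(4))
    print("shift units",d.round(2),"rot units",r.round(2),"| per row",N,(d/N).round(3),(r/N).round(3))
E
python3 - <<'E'
from h import *
R,z=latchR(.1); w=hw((-169,100,132)); print(w,z)
plan(w+.1*z,R,20)
E
```

```text
[ 0.44761036 -0.03332439  0.132     ] [-0.01501448 -0.57337989  0.81915204]
clk 0.1 q [-1.47  0.31  0.05  1.3  -0.    1.43] F [-0.1  0.6  0.1] gap 0.0854 tcp [ 0.1365 -0.5581  0.2475]
shift units [12.38 18.7  -1.34] rot units [ 3.53 -3.17  9.72] | per row 20 [ 0.619  0.935 -0.067] [ 0.177 -0.158  0.486]
```

servo_tool:
  increments:
    - {"x":0.6,"y":0.9,"z":0.5,"ax":0.18,"ay":-0.16,"az":0.48,"claw":0}
    - {"x":0.6,"y":0.9,"z":0.5,"ax":0.18,"ay":-0.16,"az":0.48}
    - {"x":0.6,"y":0.9,"z":0.4,"ax":0.18,"ay":-0.16,"az":0.48}
    - {"x":0.6,"y":0.9,"z":0.4,"ax":0.18,"ay":-0.16,"az":0.48}
    - {"x":0.6,"y":0.9,"z":0.2,"ax":0.18,"ay":-0.16,"az":0.48}
  newtons: 40

```text
schema error: expected keys claw, x, y, z, ax, ay, az
```

servo_tool:
  increments:
    - {"x":0.6,"y":0.9,"ax":0.18,"ay":-0.16,"az":0.48}
    - {"x":0.6,"y":0.9,"ax":0.18,"ay":-0.16,"az":0.48}
    - {"x":0.6,"y":0.9,"ax":0.18,"ay":-0.16,"az":0.48}
    - {"x":0.6,"y":0.9,"ax":0.18,"ay":-0.16,"az":0.48}
    - {"x":0.6,"y":0.9,"ax":0.18,"ay":-0.16,"az":0.48}

```text
schema error: expected keys claw, x, y, z, ax, ay, az
```

servo_tool:
  increments:
    - {"x":0.6,"y":0.9,"ax":0.18,"ay":-0.16,"az":0.48}
    - {"x":0.6,"y":0.9,"ax":0.18,"ay":-0.16,"az":0.48}
    - {"x":0.6,"y":0.9,"ax":0.18,"ay":-0.16,"az":0.48}
    - {"x":0.6,"y":0.9,"ax":0.18,"ay":-0.16,"az":0.48}
    - {"x":0.6,"y":0.9,"ax":0.18,"ay":-0.16,"az":0.48}

```text
schema error: expected keys claw, x, y, z, ax, ay, az
```

All keys are required in every row.

servo_tool:
  increments:
    - {"claw":0,"x":0.6,"y":0.9,"z":0.5,"ax":0.18,"ay":-0.16,"az":0.48}
    - {"claw":0,"x":0.6,"y":0.9,"z":0.5,"ax":0.18,"ay":-0.16,"az":0.48}
    - {"claw":0,"x":0.6,"y":0.9,"z":0.4,"ax":0.18,"ay":-0.16,"az":0.48}
    - {"claw":0,"x":0.6,"y":0.9,"z":0.4,"ax":0.18,"ay":-0.16,"az":0.48}
    - {"claw":0,"x":0.6,"y":0.9,"z":0.2,"ax":0.18,"ay":-0.16,"az":0.48}
  newtons: 40

```text
clock: 0.6
tcp_pos: [0.2121, -0.4453, 0.2989]
orientation: [-0.056, 0.955, 0.284, 0.063]
wrist_force: [0.0, 0.5, -0.5]
finger_gap: 0.0852
```

servo_tool:
  increments:
    - {"claw":0,"x":0.6,"y":0.9,"z":0,"ax":0.18,"ay":-0.16,"az":0.48}
    - {"claw":0,"x":0.6,"y":0.9,"z":0,"ax":0.18,"ay":-0.16,"az":0.48}
    - {"claw":0,"x":0.6,"y":0.9,"z":0,"ax":0.18,"ay":-0.16,"az":0.48}
    - {"claw":0,"x":0.6,"y":0.9,"z":0,"ax":0.18,"ay":-0.16,"az":0.48}
    - {"claw":0,"x":0.6,"y":0.9,"z":0,"ax":0.18,"ay":-0.16,"az":0.48}

```text
clock: 1.1
tcp_pos: [0.287, -0.3325, 0.2981]
orientation: [-0.109, 0.884, 0.437, 0.123]
wrist_force: [0.3, 0.4, 0.4]
finger_gap: 0.0857
```

servo_tool:
  increments:
    - {"claw":0,"x":0.6,"y":0.9,"z":0,"ax":0.18,"ay":-0.16,"az":0.48}
    - {"claw":0,"x":0.6,"y":0.9,"z":0,"ax":0.18,"ay":-0.16,"az":0.48}
    - {"claw":0,"x":0.6,"y":0.9,"z":0,"ax":0.18,"ay":-0.16,"az":0.48}
    - {"claw":0,"x":0.6,"y":0.9,"z":0,"ax":0.18,"ay":-0.16,"az":0.48}
    - {"claw":0,"x":0.6,"y":0.9,"z":0,"ax":0.18,"ay":-0.16,"az":0.48}

```text
clock: 1.6
tcp_pos: [0.3619, -0.2201, 0.2981]
orientation: [-0.159, 0.782, 0.575, 0.18]
wrist_force: [0.1, 0.0, -0.8]
finger_gap: 0.0855
```

```bash
python3 - <<'E'
from h import *
R,z=latchR(.1); w=hw((-169,100,132))
plan(w+.1*z,R,5)
E
```

```text
clk 1.6 q [-0.97  0.22 -0.05  1.64  0.34  0.84] F [ 0.1  0.  -0.8] gap 0.0855 tcp [ 0.3619 -0.2201  0.2981]
shift units [ 3.37  5.18 -3.37] rot units [ 0.82 -0.82  2.49] | per row 5 [ 0.673  1.035 -0.673] [ 0.163 -0.163  0.498]
```

servo_tool:
  increments:
    - {"claw":0,"x":0.6,"y":1.0,"z":0,"ax":0.16,"ay":-0.16,"az":0.5}
    - {"claw":0,"x":0.6,"y":1.0,"z":0,"ax":0.16,"ay":-0.16,"az":0.5}
    - {"claw":0,"x":0.6,"y":1.0,"z":-0.5,"ax":0.16,"ay":-0.16,"az":0.5}
    - {"claw":0,"x":0.6,"y":1.0,"z":-0.8,"ax":0.16,"ay":-0.16,"az":0.5}
    - {"claw":0,"x":0.6,"y":1.0,"z":-0.9,"ax":0.16,"ay":-0.16,"az":0.5}

```text
clock: 2.1
tcp_pos: [0.4372, -0.0953, 0.2428]
orientation: [-0.198, 0.649, 0.7, 0.224]
wrist_force: [0.2, -0.5, -0.0]
finger_gap: 0.0858
```

servo_tool:
  increments:
    - {"claw":0,"x":0.37,"y":0.2,"z":-0.9,"ax":0,"ay":0,"az":0}
    - {"claw":0,"x":0,"y":0,"z":-0.3,"ax":0,"ay":0,"az":0}

```text
clock: 2.3
tcp_pos: [0.4455, -0.0896, 0.2111]
orientation: [-0.2, 0.649, 0.699, 0.223]
wrist_force: [-0.6, -0.0, -0.2]
finger_gap: 0.0854
```

```bash
python3 - <<'E'
from h import *
R,z=latchR(.1); w=hw((-169,100,132))
plan(w+.003*z,R,5)
t=env.read_camera("top");s=env.read_camera("scene")
crop(t,250,220,450,370,4,"pics/t2.png");crop(s,230,140,360,250,6,"pics/s2.png")
E
```

```text
clk 2.3 q [-0.67  0.34 -0.17  1.47  0.47  0.73] F [-0.6 -0.  -0.2] gap 0.0854 tcp [ 0.4455 -0.0896  0.2111]
shift units [ 0.08  2.18 -3.07] rot units [ 0.01 -0.04 -0.01] | per row 5 [ 0.016  0.436 -0.613] [ 0.003 -0.007 -0.001]
```

View pics/t2.png

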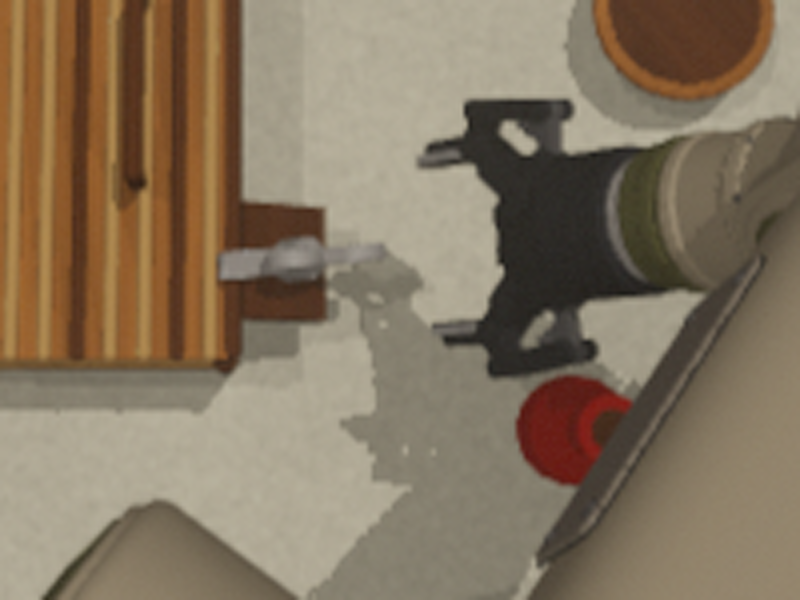

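View pics/s2.png

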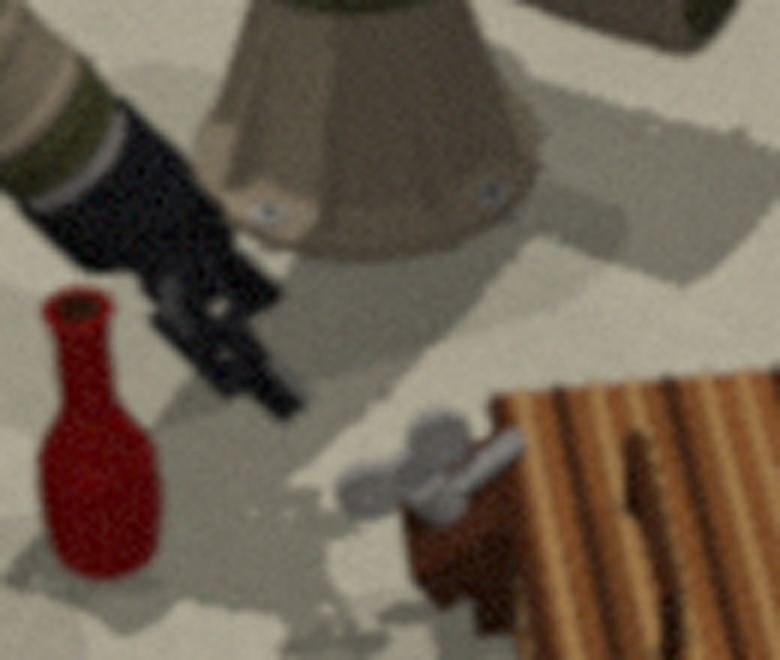

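The top view shows the open jaws (tips at crop (430,160) and (440,330)) astride the wing line at (330,255), tilted as intended. I'll move in along the latch axis and grip.

servo_tool:
  increments:
    - {"claw":0,"x":0.02,"y":0.44,"z":-0.61,"ax":0,"ay":0,"az":0}
    - {"claw":0,"x":0.02,"y":0.44,"z":-0.61,"ax":0,"ay":0,"az":0}
    - {"claw":0,"x":0.02,"y":0.44,"z":-0.61,"ax":0,"ay":0,"az":0}
    - {"claw":0,"x":0.01,"y":0.44,"z":-0.61,"ax":0,"ay":0,"az":0}
    - {"claw":0,"x":0.01,"y":0.42,"z":-0.61,"ax":0,"ay":0,"az":0}

```text
clock: 2.9
tcp_pos: [0.4481, -0.0375, 0.1378]
orientation: [-0.197, 0.651, 0.698, 0.224]
wrist_force: [0.7, 0.4, 0.6]
finger_gap: 0.0853
```

servo_tool:
  increments:
    - {"claw":0.6,"x":0,"y":0,"z":0,"ax":0,"ay":0,"az":0}
    - {"claw":0.9,"x":0,"y":0,"z":0,"ax":0,"ay":0,"az":0}
    - {"claw":1,"x":0,"y":0,"z":0,"ax":0,"ay":0,"az":0}
    - {"claw":1,"x":0,"y":0,"z":0,"ax":0,"ay":0,"az":0}
    - {"claw":1,"x":0,"y":0,"z":0,"ax":0,"ay":0,"az":0}
  newtons: 40

```text
clock: 3.4
tcp_pos: [0.4482, -0.0373, 0.1376]
orientation: [-0.197, 0.65, 0.698, 0.224]
wrist_force: [-0.2, 0.3, 0.4]
finger_gap: 0.0125
```

```bash
python3 - <<'E'
from h import *
R,z=latchR(.1); w=hw((-169,100,132))
plan(w+.003*z,R,5); print(env.get_state()["ft_torque"])
t=env.read_camera("top");s=env.read_camera("scene")
crop(t,250,220,400,320,5,"pics/t3.png");crop(s,230,160,340,250,6,"pics/s3.png")
E
```

```text
clk 3.4 q [-0.59  0.35 -0.34  1.23  0.5   0.82] F [-0.2  0.3  0.4] gap 0.0125 tcp [ 0.4482 -0.0373  0.1376]
shift units [-0.03  0.09 -0.13] rot units [ 0.03 -0.01  0.02] | per row 5 [-0.005  0.018 -0.025] [ 0.007 -0.002  0.003]
[-0.50464547  0.0026139   0.026012  ]
```

View pics/t3.png

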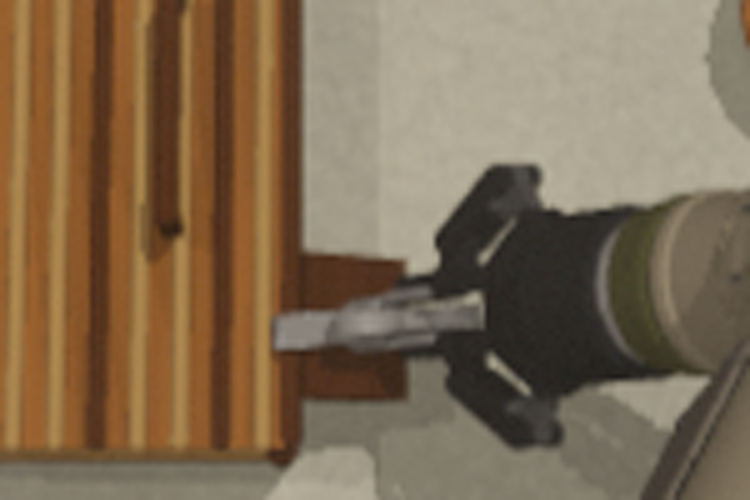

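View pics/s3.png

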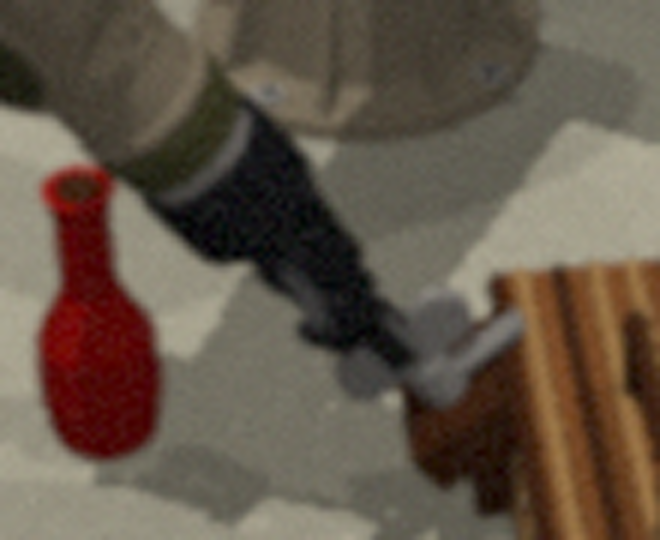

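Gap 12.5 mm on the 10 mm wings, so they are held. Now I'll turn anticlockwise about the latch axis.

servo_tool:
  increments:
    - {"claw":1,"x":0,"y":0,"z":0,"ax":-0.01,"ay":-0.46,"az":0.655}
    - {"claw":1,"x":0,"y":0,"z":0,"ax":-0.01,"ay":-0.46,"az":0.655}
    - {"claw":1,"x":0,"y":0,"z":0,"ax":-0.01,"ay":-0.46,"az":0.655}
    - {"claw":1,"x":0,"y":0,"z":0,"ax":-0.01,"ay":-0.46,"az":0.655}
    - {"claw":1,"x":0,"y":0,"z":0,"ax":-0.01,"ay":-0.46,"az":0.655}

```text
clock: 4.0
tcp_pos: [0.4483, -0.0371, 0.1379]
orientation: [-0.127, 0.431, 0.851, 0.271]
wrist_force: [-0.0, -0.9, 4.3]
finger_gap: 0.009
```

servo_tool:
  increments:
    - {"claw":1,"x":0,"y":0,"z":0,"ax":-0.01,"ay":-0.46,"az":0.655}
    - {"claw":1,"x":0,"y":0,"z":0,"ax":-0.01,"ay":-0.46,"az":0.655}
    - {"claw":1,"x":0,"y":0,"z":0,"ax":-0.01,"ay":-0.46,"az":0.655}
    - {"claw":1,"x":0,"y":0,"z":0,"ax":-0.01,"ay":-0.46,"az":0.655}
    - {"claw":1,"x":0,"y":0,"z":0,"ax":-0.01,"ay":-0.46,"az":0.655}

```text
clock: 4.5
tcp_pos: [0.4489, -0.0366, 0.1383]
orientation: [-0.046, 0.179, 0.936, 0.298]
wrist_force: [2.6, 1.7, 6.0]
finger_gap: 0.009
```

```bash
python3 - <<'E'
from h import *
R,z=latchR(1.5); w=hw((-169,100,132))
plan(w+.007*z,R,5); print(env.get_state()["ft_torque"])
t=env.read_camera("top");s=env.read_camera("scene")
crop(t,250,220,400,320,5,"pics/t4.png");crop(s,230,160,340,250,6,"pics/s4.png")
E
```

```text
clk 4.5 q [-0.59  0.35 -0.34  1.23  0.51 -0.3 ] F [2.6 1.7 6. ] gap 0.009 tcp [ 0.4489 -0.0366  0.1383]
shift units [-0.05 -0.03 -0.02] rot units [-0.05 -1.12  1.66] | per row 5 [-0.011 -0.006 -0.004] [-0.01  -0.223  0.333]
[ 0.38183063 -0.25378082 -0.23550215]
```

View pics/t4.png

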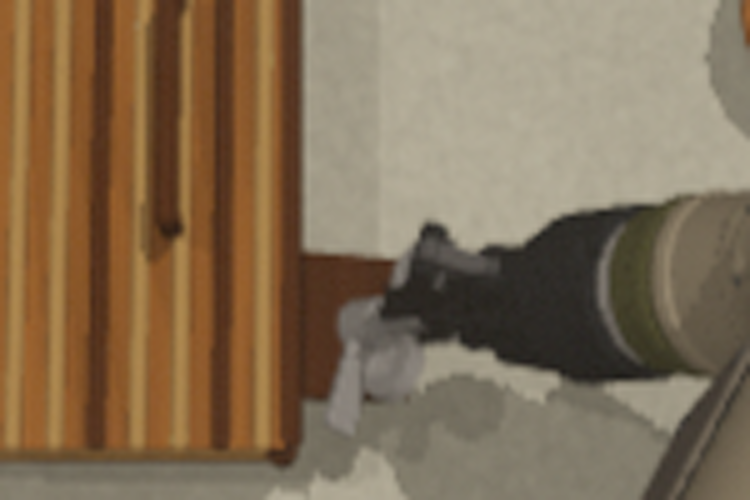

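View pics/s4.png

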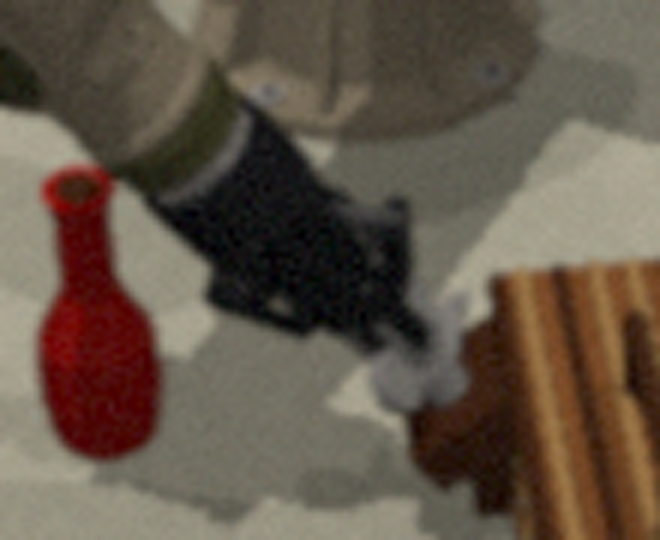

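The tongue now points down along the wall, from (345,345) to (340,430). Tool angle is about 1.22 rad with the wings aligned in the pads, so about 0.25 rad more is needed.

servo_tool:
  increments:
    - {"claw":1,"x":0,"y":0,"z":0,"ax":-0.01,"ay":-0.4,"az":0.57}
    - {"claw":1,"x":0,"y":0,"z":0,"ax":-0.01,"ay":-0.4,"az":0.57}
    - {"claw":1,"x":0,"y":0,"z":0,"ax":-0.01,"ay":-0.3,"az":0.45}
    - {"claw":1,"x":0,"y":0,"z":0,"ax":0,"ay":0,"az":0}

```text
clock: 5.0
tcp_pos: [0.449, -0.0362, 0.1385]
orientation: [-0.007, 0.053, 0.952, 0.302]
wrist_force: [2.1, 2.3, 6.4]
finger_gap: 0.0093
```

```bash
python3 - <<'E'
from h import *
R,z=latchR(1.5); w=hw((-169,100,132))
plan(w+.1*z,R,5); print(env.get_state()["ft_torque"])
E
```

```text
clk 5.0 q [-0.59  0.35 -0.34  1.23  0.51 -0.57] F [2.1 2.3 6.4] gap 0.0093 tcp [ 0.449  -0.0362  0.1385]
shift units [-0.12 -2.18  3.02] rot units [-0.02 -0.02  0.09] | per row 5 [-0.023 -0.436  0.603] [-0.005 -0.005  0.018]
[ 0.64478332 -0.3881549  -0.17737315]
```

servo_tool:
  increments:
    - {"claw":0.4,"x":0,"y":0,"z":0,"ax":0,"ay":0,"az":0}
    - {"claw":0.4,"x":0,"y":0,"z":0,"ax":0,"ay":0,"az":0}
    - {"claw":0.4,"x":0,"y":0,"z":0,"ax":0,"ay":0,"az":0}
    - {"claw":0.4,"x":-0.01,"y":-0.44,"z":0.61,"ax":0,"ay":0,"az":0}
    - {"claw":0.4,"x":-0.01,"y":-0.44,"z":0.61,"ax":0,"ay":0,"az":0}

```text
clock: 5.5
tcp_pos: [0.4467, -0.0584, 0.1675]
orientation: [-0.009, 0.053, 0.952, 0.302]
wrist_force: [0.0, 0.5, 0.5]
finger_gap: 0.0514
```

servo_tool:
  increments:
    - {"claw":0.4,"x":-0.01,"y":-0.44,"z":0.61,"ax":0,"ay":0,"az":0}
    - {"claw":0.4,"x":-0.01,"y":-0.44,"z":0.61,"ax":0,"ay":0,"az":0}
    - {"claw":0.4,"x":-0.01,"y":-0.44,"z":0.61,"ax":0,"ay":0,"az":0}

```text
clock: 5.8
tcp_pos: [0.4463, -0.0921, 0.2137]
orientation: [-0.009, 0.054, 0.952, 0.301]
wrist_force: [0.5, 0.1, 1.1]
finger_gap: 0.0513
```

```bash
cat >> h.py <<'E'
def lidpose(deg,off=(-165,0,62),lean=None):
    """world point of lid-frame offset at lid angle deg"""
    a=np.radians(deg);x,y,z=off
    # lid x to hinge; rotates so that -x side rises
    return hw((110+x*np.cos(a)+z*np.sin(a),y,110-x*np.sin(a)+z*np.cos(a)))
def bailR(lean):
    """tool leaning with the lid by lean deg; tool y along lid x (world +y side)"""
    a=np.radians(lean); X=hd((np.cos(a),0,-np.sin(a))); Z=hd((np.sin(a),0,np.cos(a)))
    return Ro.from_matrix(np.array([np.cross(X,-Z),X,-Z]).T)
E
python3 - <<'E'
from h import *
print(lidpose(0),lidpose(50)); print(bailR(0).as_matrix().round(2))
p=lidpose(0)
plan(p+[0,0,.08],bailR(0),12)
t=env.read_camera("top");s=env.read_camera("scene")
crop(t,250,220,400,320,5,"pics/t5.png");crop(s,230,160,340,250,6,"pics/s5.png")
E
```

```text
[0.55056027 0.07801885 0.172     ] [0.55334641 0.18441717 0.27625016]
[[-1.    0.03  0.  ]
 [ 0.03  1.    0.  ]
 [ 0.    0.   -1.  ]]
clk 5.8 q [-0.68  0.34 -0.16  1.47  0.47 -0.67] F [0.5 0.1 1.1] gap 0.0513 tcp [ 0.4463 -0.0921  0.2137]
shift units [4.17 6.8  1.53] rot units [-4.39 -0.07  0.6 ] | per row 12 [0.347 0.567 0.128] [-0.366 -0.006  0.05 ]
```

View pics/t5.png

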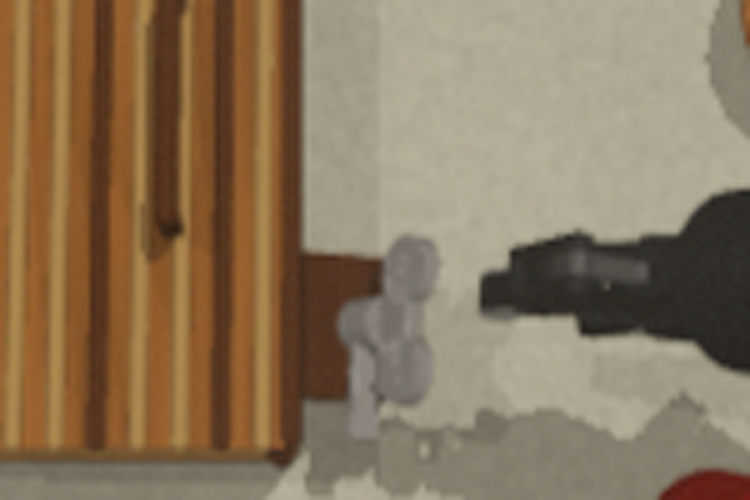

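View pics/s5.png

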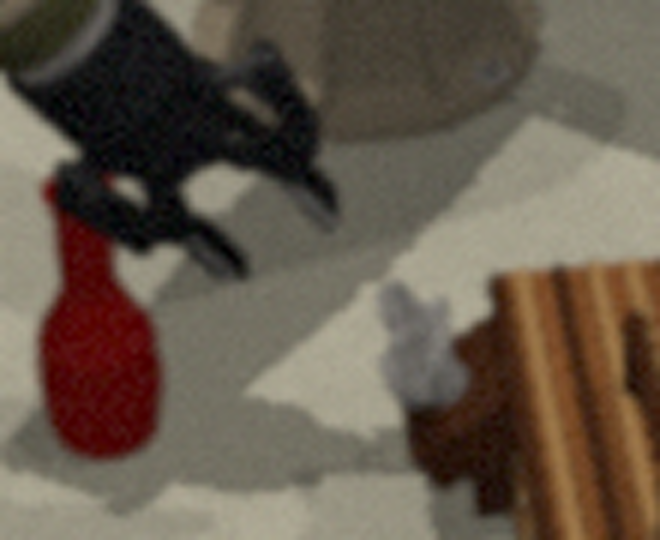

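The latch now lies along the wall: wings at (410,320) run vertically and the tongue tip is at (365,435), close to 1.5 rad. Going to the bail next.

servo_tool:
  increments:
    - {"claw":0.3,"x":0.35,"y":0.57,"z":0.4,"ax":-0.36,"ay":0,"az":0.05}
    - {"claw":0.3,"x":0.35,"y":0.57,"z":0.4,"ax":-0.36,"ay":0,"az":0.05}
    - {"claw":0.3,"x":0.35,"y":0.57,"z":0.3,"ax":-0.36,"ay":0,"az":0.05}
    - {"claw":0.3,"x":0.35,"y":0.57,"z":0.2,"ax":-0.36,"ay":0,"az":0.05}
    - {"claw":0.3,"x":0.35,"y":0.57,"z":0.2,"ax":-0.36,"ay":0,"az":0.05}

```text
clock: 6.4
tcp_pos: [0.4902, -0.0193, 0.2502]
orientation: [-0.007, 0.038, 0.983, 0.178]
wrist_force: [0.1, -0.6, -0.3]
finger_gap: 0.0598
```

servo_tool:
  increments:
    - {"claw":0.3,"x":0.35,"y":0.57,"z":0,"ax":-0.37,"ay":0,"az":0.05}
    - {"claw":0.3,"x":0.35,"y":0.57,"z":0,"ax":-0.37,"ay":0,"az":0.05}
    - {"claw":0.3,"x":0.35,"y":0.57,"z":0,"ax":-0.37,"ay":0,"az":0.05}
    - {"claw":0.3,"x":0.35,"y":0.57,"z":0,"ax":-0.37,"ay":0,"az":0.05}
    - {"claw":0.3,"x":0.35,"y":0.57,"z":0,"ax":-0.37,"ay":0,"az":0.05}

```text
clock: 6.9
tcp_pos: [0.5338, 0.052, 0.2499]
orientation: [-0.005, 0.021, 0.999, 0.05]
wrist_force: [0.0, -0.3, -0.3]
finger_gap: 0.0598
```

servo_tool:
  increments:
    - {"claw":0.3,"x":0.35,"y":0.57,"z":0,"ax":-0.37,"ay":0,"az":0.05}
    - {"claw":0.3,"x":0.35,"y":0.57,"z":0,"ax":-0.37,"ay":0,"az":0.05}

```text
clock: 7.1
tcp_pos: [0.5513, 0.0805, 0.2498]
orientation: [-0.005, 0.014, 1.0, -0.002]
wrist_force: [-0.2, 0.5, -0.1]
finger_gap: 0.0599
```

```bash
python3 - <<'E'
from h import *
p=lidpose(0)
plan(p+[0,0.001,-.002],bailR(0),5)
t=env.read_camera("top");s=env.read_camera("scene")
crop(t,200,150,380,310,4,"pics/t6.png");crop(s,270,130,430,300,4,"pics/s6.png")
E
```

```text
clk 7.1 q [ 0.    0.29  0.01  1.31 -0.    0.03] F [-0.2  0.5 -0.1] gap 0.0599 tcp [0.5513 0.0805 0.2498]
shift units [-0.03 -0.06 -3.19] rot units [ 0.02 -0.07  0.01] | per row 5 [-0.006 -0.012 -0.639] [ 0.004 -0.013  0.003]
```

View pics/t6.png

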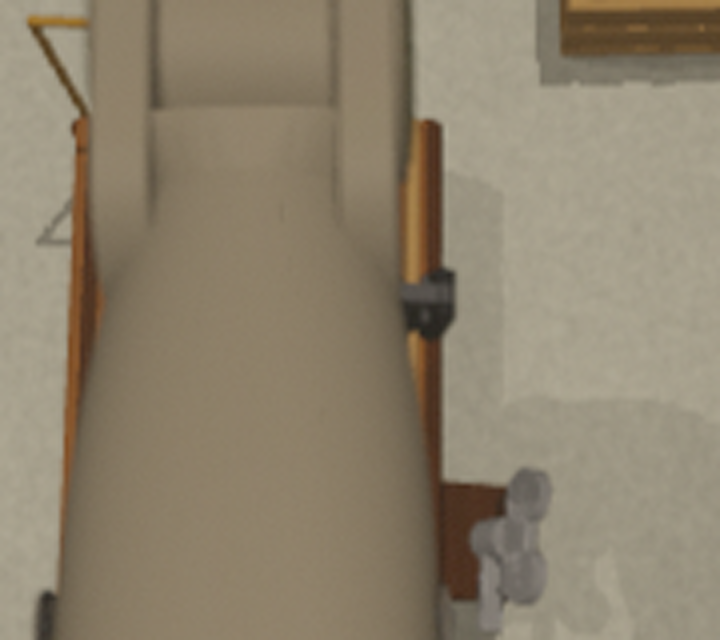

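View pics/s6.png

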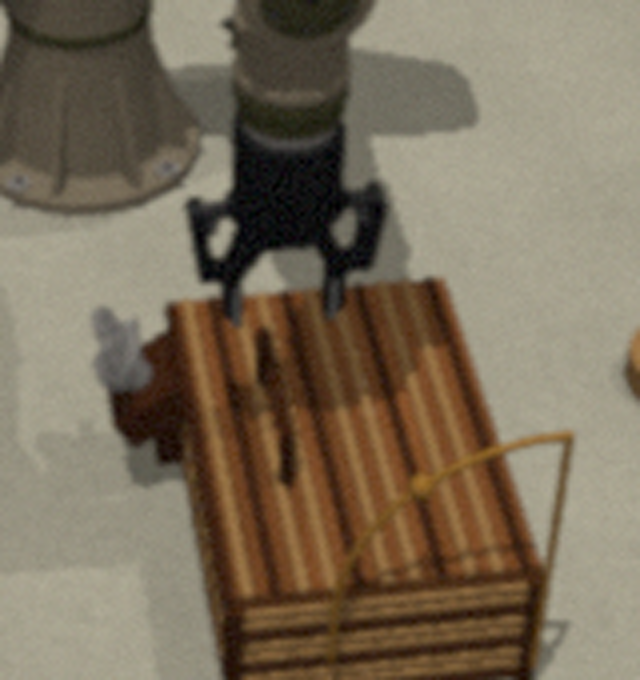

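The scene view shows the jaw tips at (235,320) and (333,318), and the bail below them at (265..288, 330..485). Descending.

servo_tool:
  increments:
    - {"claw":0.3,"x":0,"y":-0.02,"z":-0.64,"ax":0,"ay":0,"az":0}
    - {"claw":0.3,"x":0,"y":-0.02,"z":-0.64,"ax":0,"ay":0,"az":0}
    - {"claw":0.3,"x":0,"y":-0.02,"z":-0.64,"ax":0,"ay":0,"az":0}
    - {"claw":0.3,"x":0,"y":0,"z":-0.64,"ax":0,"ay":0,"az":0}
    - {"claw":0.3,"x":0,"y":0,"z":-0.5,"ax":0,"ay":0,"az":0}

```text
clock: 7.7
tcp_pos: [0.5504, 0.0775, 0.1725]
orientation: [-0.005, 0.015, 1.0, -0.0]
wrist_force: [-0.3, 0.6, -0.7]
finger_gap: 0.0599
```

servo_tool:
  increments:
    - {"claw":0.7,"x":0,"y":0,"z":0,"ax":0,"ay":0,"az":0}
    - {"claw":1,"x":0,"y":0,"z":0,"ax":0,"ay":0,"az":0}
    - {"claw":1,"x":0,"y":0,"z":0,"ax":0,"ay":0,"az":0}
    - {"claw":1,"x":0,"y":0,"z":0,"ax":0,"ay":0,"az":0}
  newtons: 40

```text
clock: 8.1
tcp_pos: [0.5521, 0.0803, 0.1753]
orientation: [-0.003, 0.014, 1.0, 0.002]
wrist_force: [0.4, 8.7, 0.6]
finger_gap: 0.0104
```

```bash
python3 - <<'E'
from h import *
plan(lidpose(0)+[0,0.00,-.002],bailR(0),5)
s=env.read_camera("scene")
crop(s,270,130,430,300,4,"pics/s7.png")
# arc waypoints for bail, deltas per 5 deg
P=[lidpose(a) for a in range(0,55,5)]
print((np.diff(P,axis=0)/.025).round(2))
E
```

```text
clk 8.1 q [-0.    0.32 -0.13  1.13  0.    0.03] F [0.4 8.7 0.6] gap 0.0104 tcp [0.5521 0.0803 0.1753]
shift units [-0.06 -0.09 -0.21] rot units [-0.03 -0.05  0.01] | per row 5 [-0.012 -0.018 -0.042] [-0.007 -0.01   0.001]
[[0.01 0.24 0.57]
 [0.01 0.29 0.54]
 [0.01 0.34 0.52]
 [0.01 0.38 0.48]
 [0.01 0.42 0.45]
 [0.01 0.46 0.41]
 [0.01 0.49 0.37]
 [0.01 0.52 0.33]
 [0.01 0.55 0.28]
 [0.01 0.57 0.23]]
```

View pics/s7.png

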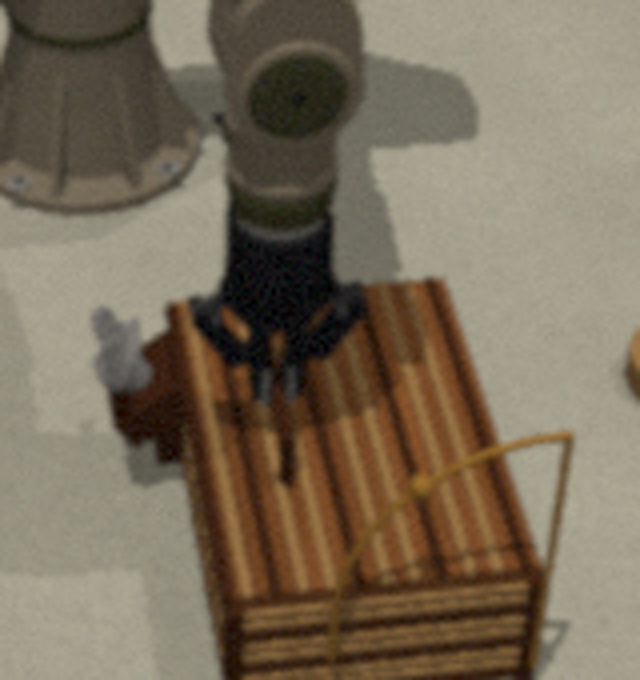

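The bail is between the pads (scene crop (278,385), gap 10.4 mm). I'll swing it along the arc about the hinge, leaning with the lid.

servo_tool:
  increments:
    - {"claw":1,"x":0,"y":0.24,"z":0.57,"ax":-0.6,"ay":0,"az":0}
    - {"claw":1,"x":0.01,"y":0.29,"z":0.54,"ax":-0.6,"ay":0,"az":0}
    - {"claw":1,"x":0.01,"y":0.34,"z":0.52,"ax":-0.6,"ay":0,"az":0}
    - {"claw":1,"x":0.01,"y":0.38,"z":0.48,"ax":-0.6,"ay":0,"az":0}
  newtons: 50

```text
clock: 8.55
tcp_pos: [0.5527, 0.1107, 0.2258]
orientation: [-0.002, 0.015, 0.986, -0.167]
wrist_force: [4.7, 2.1, -16.8]
finger_gap: 0.0101
```

```bash
cat >> h.py <<'E'
def lidfromtcp(k=.003):
    s,tp,tr=cur(); b=tp+tr.apply([0,0,k])
    h=hw((110,0,110)); v=RH.inv().apply(b-h)
    return np.degrees(np.arctan2(v[2],-v[0]))-20.6,np.hypot(v[0],v[2])
E
python3 - <<'E'
from h import *
plan(lidpose(20,(-165,0,65)),bailR(20),5);print(lidfromtcp())
s=env.read_camera("scene")
crop(s,270,130,430,300,4,"pics/s8.png")
E
```

```text
clk 8.55 q [ 0.22  0.38  0.05  1.32 -0.33  0.26] F [  4.7   2.1 -16.8] gap 0.0101 tcp [0.5527 0.1107 0.2258]
shift units [-0.05 -0.02  0.07] rot units [-0.09  0.01  0.02] | per row 5 [-0.01  -0.004  0.014] [-0.018  0.002  0.005]
(np.float64(19.68627908279992), np.float64(0.1747106782514344))
```

View pics/s8.png

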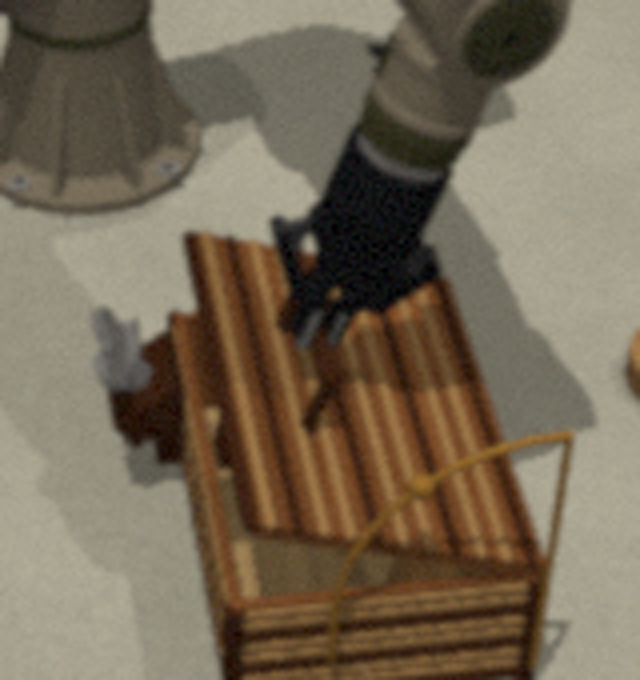

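The lid is rising with the hand, about 20°, and the opening is visible at (260,560). Continuing along the arc.

servo_tool:
  increments:
    - {"claw":1,"x":0.01,"y":0.42,"z":0.46,"ax":-0.6,"ay":0,"az":0}
    - {"claw":1,"x":0.01,"y":0.46,"z":0.42,"ax":-0.6,"ay":0,"az":0}
    - {"claw":1,"x":0.01,"y":0.49,"z":0.38,"ax":-0.6,"ay":0,"az":0}
    - {"claw":1,"x":0.01,"y":0.52,"z":0.34,"ax":-0.6,"ay":0,"az":0}

```text
clock: 9.0
tcp_pos: [0.5537, 0.1574, 0.2644]
orientation: [-0.0, 0.015, 0.944, -0.329]
wrist_force: [4.0, -1.3, -20.5]
finger_gap: 0.0105
```

```bash
python3 - <<'E'
from h import *
plan(lidpose(50,(-165,0,65)),bailR(50),2);print(lidfromtcp())
E
```

```text
clk 9.0 q [ 0.42  0.57  0.31  1.63 -0.6   0.55] F [  4.   -1.3 -20.5] gap 0.0105 tcp [0.5537 0.1574 0.2644]
shift units [-0.01  1.17  0.55] rot units [-1.45  0.11  0.02] | per row 2 [-0.005  0.587  0.275] [-0.725  0.053  0.009]
(np.float64(39.49275339320059), np.float64(0.1754307175224923))
```

servo_tool:
  increments:
    - {"claw":1,"x":0,"y":0.55,"z":0.29,"ax":-0.6,"ay":0,"az":0}
    - {"claw":1,"x":0,"y":0.6,"z":0.27,"ax":-0.6,"ay":0,"az":0}
    - {"claw":1,"x":0,"y":0,"z":0,"ax":0,"ay":0,"az":0}
    - {"claw":1,"x":0,"y":0,"z":0,"ax":0,"ay":0,"az":0}

```text
clock: 9.4
tcp_pos: [0.5542, 0.1868, 0.2779]
orientation: [0.001, 0.015, 0.914, -0.405]
wrist_force: [6.9, 5.2, -14.9]
finger_gap: 0.01
```

```bash
python3 - <<'E'
from h import *
plan(lidpose(50,(-165,0,65)),bailR(50),2);print(lidfromtcp())
t=env.read_camera("top");s=env.read_camera("scene")
crop(t,200,130,400,330,3,"pics/t9.png");crop(s,270,130,430,300,4,"pics/s9.png")
for a in (45,50,55):
  for X in(-220,):
    for Y in(-160,160):
      for Z in (0,12):print(a,Y,Z,proj("scene",lidpose(a,(X,Y,Z))).round(1),proj("top",lidpose(a,(X,Y,Z))).round(1))
E
```

```text
clk 9.4 q [ 0.5   0.7   0.47  1.84 -0.7   0.72] F [  6.9   5.2 -14.9] gap 0.01 tcp [0.5542 0.1868 0.2779]
shift units [-0.03 -0.    0.01] rot units [-0.27  0.11 -0.  ] | per row 2 [-0.017 -0.001  0.006] [-0.135  0.055 -0.   ]
(np.float64(50.004386301440796), np.float64(0.1758640708539383))
45 -160 0 [351.2 239. ] [278.8 159.4]
45 -160 12 [354.6 236.3] [274.6 158. ]
45 160 0 [332.9 166.5] [275.8 306.5]
45 160 12 [335.7 163.9] [271.4 306.3]
50 -160 0 [356.8 234.9] [271.9 157.3]
50 -160 12 [360.5 232.4] [267.4 156. ]
50 160 0 [337.6 162.6] [268.5 306.2]
50 160 12 [340.7 160.2] [263.6 306. ]
55 -160 0 [362.8 231. ] [264.4 155.3]
55 -160 12 [366.8 228.7] [259.5 154.1]
55 160 0 [342.7 159. ] [260.4 305.9]
55 160 12 [346.  156.8] [255.2 305.7]
```

View pics/s9.png

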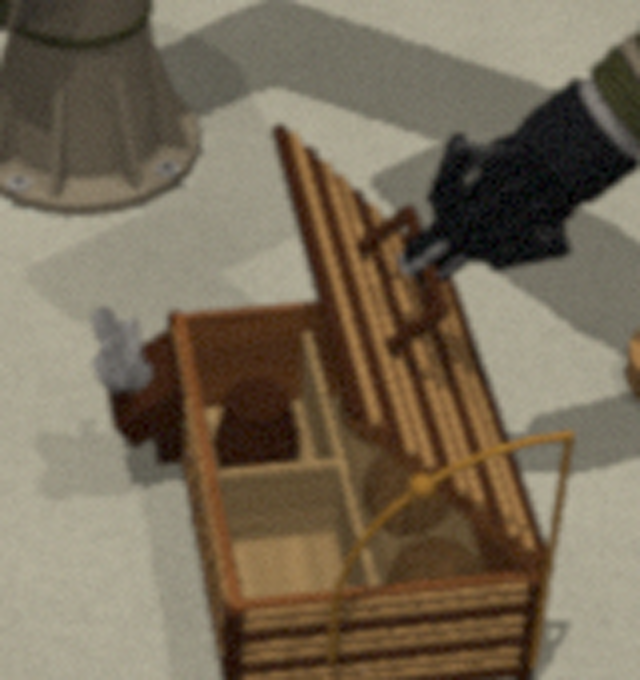

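View pics/t9.png

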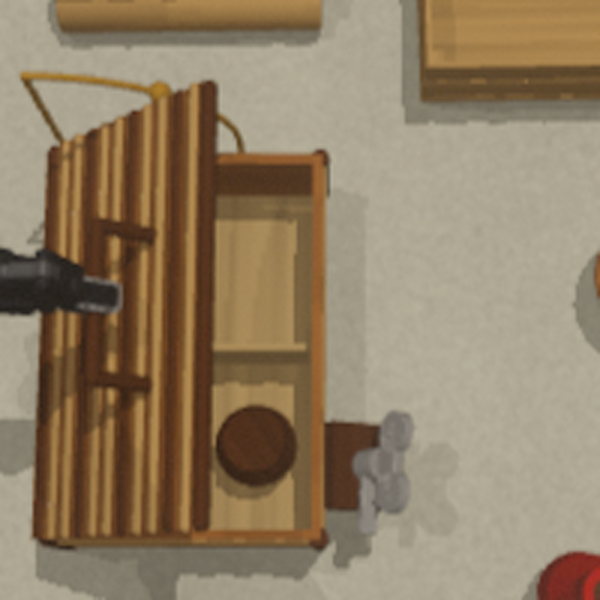

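Lid edge corners at top-view px (272,157.7) and (269.3,307) match the 50° prediction of (271.9,157.3) and (268.5,306.2). Releasing and backing off along the lid normal.

servo_tool:
  increments:
    - {"claw":0.6,"x":0,"y":0,"z":0,"ax":0,"ay":0,"az":0}
    - {"claw":0.6,"x":0,"y":0,"z":0,"ax":0,"ay":0,"az":0}
    - {"claw":0.6,"x":0,"y":0,"z":0,"ax":0,"ay":0,"az":0}

```text
clock: 9.8
tcp_pos: [0.5532, 0.1844, 0.2826]
orientation: [0.002, 0.016, 0.913, -0.407]
wrist_force: [-0.2, 0.3, 0.8]
finger_gap: 0.0341
```

servo_tool:
  increments:
    - {"claw":0.6,"x":0,"y":0.37,"z":0.33,"ax":0,"ay":0,"az":0}
    - {"claw":0.6,"x":0,"y":0.55,"z":0.5,"ax":0,"ay":0,"az":0}
    - {"claw":0.6,"x":0,"y":0.6,"z":0.6,"ax":0,"ay":0,"az":0}
    - {"claw":0.6,"x":0,"y":0.4,"z":0.8,"ax":0,"ay":0,"az":0}

```text
clock: 10.2
tcp_pos: [0.5529, 0.2333, 0.3379]
orientation: [0.002, 0.015, 0.913, -0.407]
wrist_force: [1.1, 0.3, 0.8]
finger_gap: 0.0336
```

```bash
python3 - <<'E'
from h import *
plan([.5542,.25,.40],bailR(0),2)
t=env.read_camera("top");s=env.read_camera("scene")
crop(t,200,130,400,330,3,"pics/t10.png");crop(s,270,130,430,300,4,"pics/s10.png")
E
```

```text
clk 10.2 q [ 0.56  0.79  0.78  2.1  -0.67  0.79] F [1.1 0.3 0.8] gap 0.0336 tcp [0.5529 0.2333 0.3379]
shift units [0.05 0.67 2.48] rot units [ 6.   -0.05  0.04] | per row 2 [0.026 0.334 1.242] [ 3.002 -0.026  0.022]
```

View pics/s10.png

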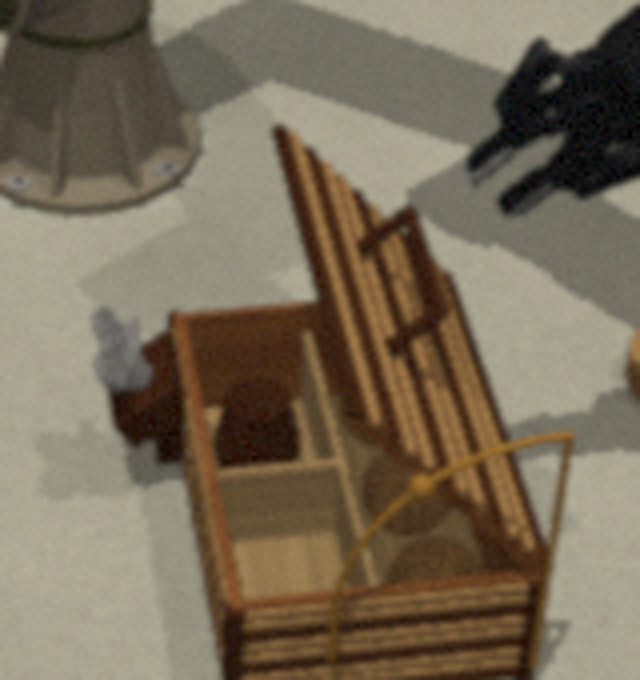

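View pics/t10.png

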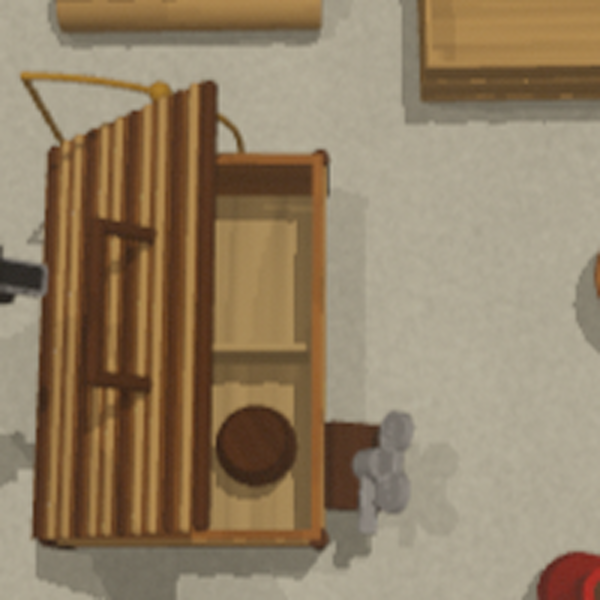

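The lid stands by itself unchanged: edge corner still at crop (216,83), bead at (160,91). Next is the vase.

```bash
cat >> h.py <<'E'
def leanR(phi,yaw=0.):
    """hand leaning to hamper -x by phi deg, jaws along hamper y (tool y = world +x)"""
    a=np.radians(phi);z=np.array([-np.sin(a),0,np.cos(a)]);x=np.array([np.cos(a),0,np.sin(a)]);y=np.array([0,1.,0])
    return Ro.from_euler('z',np.radians(yaw))*Ro.from_matrix(np.array([hd(x),-hd(y),-hd(z)]).T), Ro.from_euler('z',np.radians(yaw)).apply(hd(z))
VASE=np.array([.405,-.326,0])
E
python3 - <<'E'
from h import *
R,z=leanR(25)
plan(VASE+[0,0,.13]+.11*z,R,22)
E
```

```text
clk 10.3 q [ 0.56  0.79  0.78  2.1  -0.68  0.79] F [-0.   0.7 -0.4] gap 0.0344 tcp [0.5534 0.2339 0.3398]
shift units [ -5.99 -24.26  -4.4 ] rot units [  7.12  -2.45 -11.59] | per row 22 [-0.272 -1.103 -0.2  ] [ 0.323 -0.111 -0.527]
```

servo_tool:
  increments:
    - {"claw":0.3,"x":0,"y":0,"z":0.5,"ax":0.6,"ay":0,"az":0}
    - {"claw":0.3,"x":0,"y":0,"z":0.5,"ax":0.9,"ay":0,"az":0}
    - {"claw":0.2,"x":0,"y":0,"z":0.5,"ax":0.9,"ay":0,"az":0}
    - {"claw":0.1,"x":0,"y":-0.2,"z":0.5,"ax":0.9,"ay":0,"az":0}
    - {"claw":0,"x":0,"y":-0.2,"z":0.4,"ax":0.9,"ay":0,"az":0}

```text
clock: 10.8
tcp_pos: [0.5534, 0.2227, 0.3982]
orientation: [-0.001, 0.015, 0.992, -0.123]
wrist_force: [0.4, -0.0, -1.4]
finger_gap: 0.0853
```

```bash
python3 - <<'E'
from h import *
R,z=leanR(25)
plan(VASE+[0,0,.13]+.11*z,R,24)
E
```

```text
clk 10.8 q [ 0.36  0.48  0.64  1.82 -0.23  0.4 ] F [ 0.4 -0.  -1.4] gap 0.0853 tcp [0.5534 0.2227 0.3982]
shift units [ -5.98 -23.81  -6.74] rot units [  3.87   0.99 -11.36] | per row 24 [-0.249 -0.992 -0.281] [ 0.161  0.041 -0.473]
```

servo_tool:
  increments:
    - {"claw":0,"x":-0.25,"y":-1,"z":0,"ax":0.16,"ay":0.04,"az":-0.47}
    - {"claw":0,"x":-0.25,"y":-1,"z":0,"ax":0.16,"ay":0.04,"az":-0.47}
    - {"claw":0,"x":-0.25,"y":-1,"z":0,"ax":0.16,"ay":0.04,"az":-0.47}
    - {"claw":0,"x":-0.25,"y":-1,"z":0,"ax":0.16,"ay":0.04,"az":-0.47}
    - {"claw":0,"x":-0.25,"y":-1,"z":0,"ax":0.16,"ay":0.04,"az":-0.47}

```text
clock: 11.3
tcp_pos: [0.5212, 0.0965, 0.3966]
orientation: [-0.037, 0.176, 0.981, -0.068]
wrist_force: [0.8, -0.1, -0.7]
finger_gap: 0.0854
```

servo_tool:
  increments:
    - {"claw":0,"x":-0.25,"y":-1,"z":0,"ax":0.16,"ay":0.04,"az":-0.47}
    - {"claw":0,"x":-0.25,"y":-1,"z":0,"ax":0.16,"ay":0.04,"az":-0.47}
    - {"claw":0,"x":-0.25,"y":-1,"z":0,"ax":0.16,"ay":0.04,"az":-0.47}
    - {"claw":0,"x":-0.25,"y":-1,"z":0,"ax":0.16,"ay":0.04,"az":-0.47}
    - {"claw":0,"x":-0.25,"y":-1,"z":0,"ax":0.16,"ay":0.04,"az":-0.47}

```text
clock: 11.8
tcp_pos: [0.4899, -0.0283, 0.3965]
orientation: [-0.071, 0.331, 0.941, -0.009]
wrist_force: [0.2, -0.5, 0.5]
finger_gap: 0.0855
```

servo_tool:
  increments:
    - {"claw":0,"x":-0.25,"y":-1,"z":0,"ax":0.16,"ay":0.04,"az":-0.47}
    - {"claw":0,"x":-0.25,"y":-1,"z":-0.2,"ax":0.16,"ay":0.04,"az":-0.47}
    - {"claw":0,"x":-0.25,"y":-1,"z":-0.3,"ax":0.16,"ay":0.04,"az":-0.47}
    - {"claw":0,"x":-0.25,"y":-1,"z":-0.4,"ax":0.16,"ay":0.04,"az":-0.47}
    - {"claw":0,"x":-0.25,"y":-1,"z":-0.4,"ax":0.16,"ay":0.04,"az":-0.47}

```text
clock: 12.3
tcp_pos: [0.4585, -0.1531, 0.3637]
orientation: [-0.103, 0.475, 0.872, 0.051]
wrist_force: [0.3, 0.2, 1.0]
finger_gap: 0.0851
```

```bash
python3 - <<'E'
from h import *
R,z=leanR(25)
plan(VASE+[0,0,.13]+.11*z,R,9)
E
```

```text
clk 12.3 q [-0.54  0.29  0.27  1.76  0.09  0.44] F [0.3 0.2 1. ] gap 0.0851 tcp [ 0.4585 -0.1531  0.3637]
shift units [-2.19 -8.77 -5.36] rot units [ 1.46  0.34 -4.29] | per row 9 [-0.243 -0.975 -0.596] [ 0.163  0.038 -0.477]
```

servo_tool:
  increments:
    - {"claw":0,"x":-0.24,"y":-0.97,"z":-0.5,"ax":0.16,"ay":0.04,"az":-0.48}
    - {"claw":0,"x":-0.24,"y":-0.97,"z":-0.5,"ax":0.16,"ay":0.04,"az":-0.48}
    - {"claw":0,"x":-0.24,"y":-0.97,"z":-0.5,"ax":0.16,"ay":0.04,"az":-0.48}
    - {"claw":0,"x":-0.24,"y":-0.97,"z":-0.5,"ax":0.16,"ay":0.04,"az":-0.48}
    - {"claw":0,"x":-0.24,"y":-0.97,"z":-0.5,"ax":0.16,"ay":0.04,"az":-0.48}

```text
clock: 12.8
tcp_pos: [0.4284, -0.2742, 0.301]
orientation: [-0.131, 0.608, 0.775, 0.109]
wrist_force: [1.2, 0.2, 0.1]
finger_gap: 0.0854
```

servo_tool:
  increments:
    - {"claw":0,"x":-0.24,"y":-0.97,"z":-0.5,"ax":0.16,"ay":0.04,"az":-0.48}
    - {"claw":0,"x":-0.24,"y":-0.97,"z":-0.5,"ax":0.16,"ay":0.04,"az":-0.48}
    - {"claw":0,"x":-0.24,"y":-0.97,"z":-0.7,"ax":0.16,"ay":0.04,"az":-0.48}
    - {"claw":0,"x":-0.24,"y":-0.97,"z":-0.9,"ax":0.16,"ay":0.04,"az":-0.45}
    - {"claw":0,"x":0,"y":0,"z":-0.2,"ax":0,"ay":0,"az":0}

```text
clock: 13.3
tcp_pos: [0.4029, -0.3727, 0.2279]
orientation: [-0.153, 0.7, 0.68, 0.153]
wrist_force: [0.2, 0.0, -0.8]
finger_gap: 0.0856
```

```bash
python3 - <<'E'
from h import *
R,z=leanR(25)
plan(VASE+[0,0,.13],R,6)
t=env.read_camera("top");s=env.read_camera("scene")
crop(t,370,190,570,350,4,"pics/t11.png");crop(s,130,120,290,310,4,"pics/s11.png")
E
```

```text
clk 13.3 q [-1.01  0.55  0.27  1.67  0.23  0.54] F [ 0.2  0.  -0.8] gap 0.0856 tcp [ 0.4029 -0.3727  0.2279]
shift units [ 0.08  1.87 -3.92] rot units [-0.   -0.05  0.01] | per row 6 [ 0.014  0.311 -0.653] [-0.    -0.008  0.002]
```

View pics/t11.png

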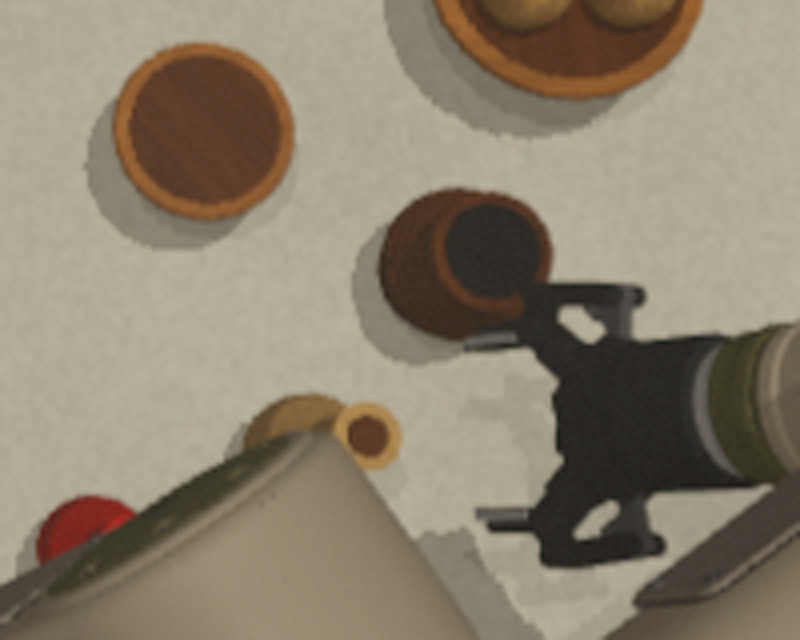

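View pics/s11.png

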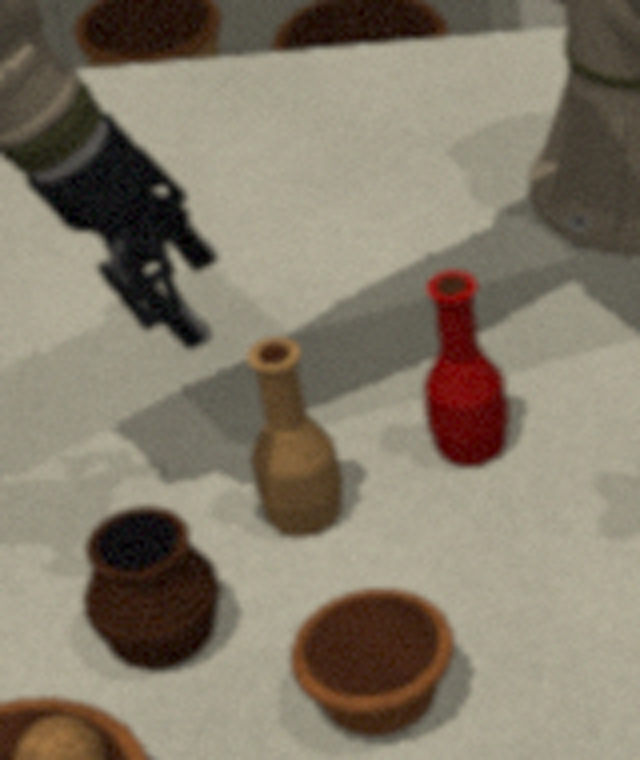

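The jaws are lined up on the vase neck: top view tips at (475,340) and (490,515), mouth at (368,436), and clear of the pot. Moving in along the tool axis.

servo_tool:
  increments:
    - {"claw":0,"x":0.02,"y":0.31,"z":-0.65,"ax":0,"ay":0,"az":0}
    - {"claw":0,"x":0.02,"y":0.31,"z":-0.65,"ax":0,"ay":0,"az":0}
    - {"claw":0,"x":0.02,"y":0.31,"z":-0.65,"ax":0,"ay":0,"az":0}
    - {"claw":0,"x":0,"y":0.31,"z":-0.65,"ax":0,"ay":0,"az":0}
    - {"claw":0,"x":0,"y":0.31,"z":-0.65,"ax":0,"ay":0,"az":0}

```text
clock: 13.9
tcp_pos: [0.4076, -0.33, 0.1515]
orientation: [-0.151, 0.698, 0.684, 0.152]
wrist_force: [0.6, 0.3, -0.3]
finger_gap: 0.0855
```

servo_tool:
  increments:
    - {"claw":0,"x":0,"y":0.31,"z":-0.65,"ax":0,"ay":0,"az":0}
    - {"claw":0.3,"x":0,"y":0,"z":0,"ax":0,"ay":0,"az":0}
    - {"claw":0.45,"x":0,"y":0,"z":0,"ax":0,"ay":0,"az":0}
  newtons: 25

```text
clock: 14.2
tcp_pos: [0.4074, -0.3229, 0.1357]
orientation: [-0.151, 0.698, 0.683, 0.152]
wrist_force: [0.1, -0.1, 0.5]
finger_gap: 0.0592
```

```bash
python3 - <<'E'
from h import *
R,z=leanR(25)
plan(VASE+[0,0,.13],R,6)
t=env.read_camera("top");s=env.read_camera("scene")
crop(t,370,190,570,350,4,"pics/t12.png");crop(s,130,120,290,310,4,"pics/s12.png")
E
```

```text
clk 14.2 q [-0.96  0.53  0.    1.41  0.25  0.58] F [ 0.1 -0.1  0.5] gap 0.0592 tcp [ 0.4074 -0.3229  0.1357]
shift units [-0.1  -0.12 -0.23] rot units [ 0.02 -0.02 -0.04] | per row 6 [-0.016 -0.02  -0.038] [ 0.004 -0.004 -0.007]
```

View pics/t12.png

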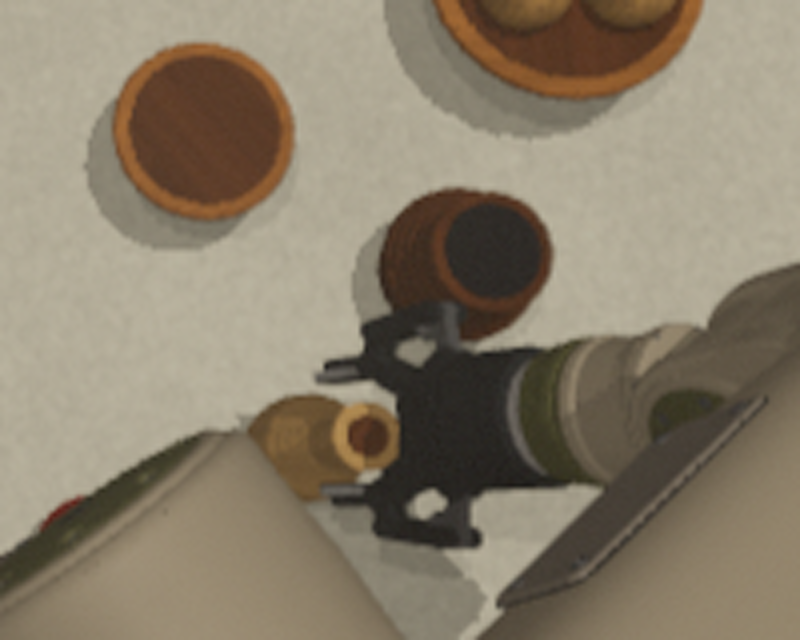

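View pics/s12.png

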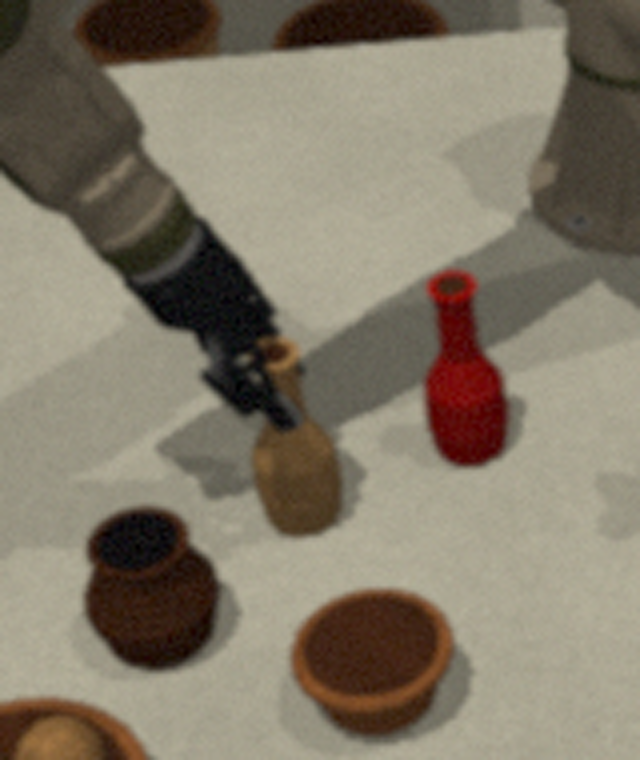

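The fingers straddle the neck (top: (345,370) and (345,493), neck at 436). A small nudge, then close.

servo_tool:
  increments:
    - {"claw":0.5,"x":-0.06,"y":-0.1,"z":-0.05,"ax":0,"ay":0,"az":0}
    - {"claw":0.6,"x":0,"y":0,"z":0,"ax":0,"ay":0,"az":0}
    - {"claw":1,"x":0,"y":0,"z":0,"ax":0,"ay":0,"az":0}
    - {"claw":1,"x":0,"y":0,"z":0,"ax":0,"ay":0,"az":0}
    - {"claw":1,"x":0,"y":0,"z":0,"ax":0,"ay":0,"az":0}
  newtons: 30

```text
clock: 14.8
tcp_pos: [0.4054, -0.3265, 0.1334]
orientation: [-0.152, 0.698, 0.683, 0.152]
wrist_force: [-2.8, -1.0, 4.1]
finger_gap: 0.0304
```

servo_tool:
  increments:
    - {"claw":1,"x":0,"y":0,"z":0.2,"ax":0,"ay":0,"az":0}
    - {"claw":1,"x":0,"y":0,"z":0.5,"ax":0,"ay":0,"az":0}
    - {"claw":1,"x":0,"y":0,"z":0.9,"ax":0,"ay":0,"az":0}
    - {"claw":1,"x":0,"y":0,"z":0.9,"ax":0,"ay":0,"az":0}

```text
clock: 15.2
tcp_pos: [0.4056, -0.3257, 0.1965]
orientation: [-0.152, 0.698, 0.683, 0.153]
wrist_force: [1.1, -0.5, -2.7]
finger_gap: 0.0303
```

```bash
python3 - <<'E'
from h import *
R,z=leanR(25)
plan(VASE+[0,0,.13],R,6)
t=env.read_camera("top");s=env.read_camera("scene")
crop(t,370,190,570,350,4,"pics/t13.png");crop(s,130,120,290,310,4,"pics/s13.png")
E
```

```text
clk 15.2 q [-0.97  0.49  0.1   1.54  0.25  0.58] F [ 1.1 -0.5 -2.7] gap 0.0303 tcp [ 0.4056 -0.3257  0.1965]
shift units [-0.02 -0.01 -2.66] rot units [ 0.01 -0.03 -0.03] | per row 6 [-0.004 -0.002 -0.443] [ 0.001 -0.005 -0.005]
```

View pics/s13.png

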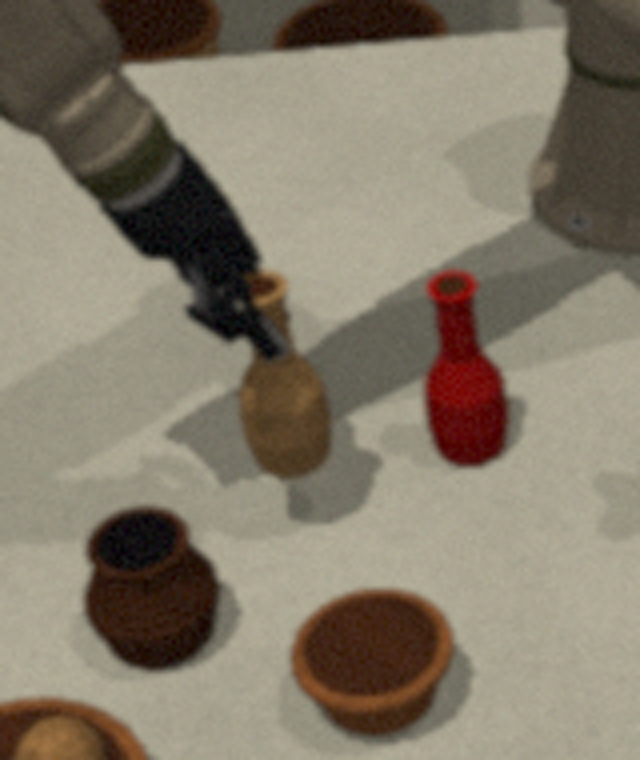

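View pics/t13.png

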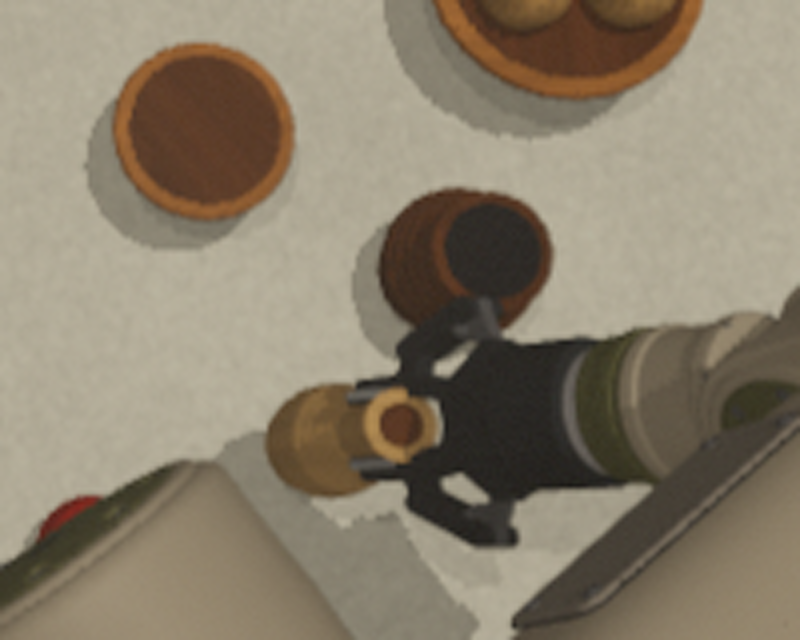

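The vase is held off the table (gap 30.3 mm = neck), upright, and its neighbours are untouched. Measuring the nook and the held mouth.

```bash
python3 - <<'E'
from h import *
T=lambda u,v:(u/4+370-.375,v/4+190-.375); S=lambda u,v:(u/4+130-.375,v/4+120-.375)
m=tri(S(266,285),T(402,424));print("mouth",m,"tcp",cur()[1]);zz=.1965-.1334+.17
print(plane("top",T(402,424),zz),plane("scene",S(266,285),zz))
S2=lambda u,v:(u/4+270-.375,v/4+130-.375);T2=lambda u,v:(u/3+200-.33,v/3+130-.33)
inv=lambda p:(RH.inv().apply(p-np.r_[HT,0])*1000).round(1)
print("rim outer top",[inv(plane("top",T2(326,v),.11)) for v in(200,300,500)])
print("rim inner top",[inv(plane("top",T2(313,v),.11)) for v in(200,300)])
print("far wall out top",inv(plane("top",T2(270,153),.11)))
print("divider y=0 top, top cam",inv(plane("top",T2(260,348),.085)))
print("scene rim outer far corner",inv(plane("scene",S2(228,605),.11)),"near corner",inv(plane("scene",S2(172,315),.11)))
print("scene divider mid",inv(plane("scene",S2(356,525),.085)),"divider y0 ",inv(plane("scene",S2(280,466),.085)))
print("bead check",inv(np.array([.7244,.1448,.225])))
E
```

```text
mouth (array([ 0.40672485, -0.32325384,  0.2368518 ]), np.float64(0.0037193481307516065)) tcp [ 0.40660483 -0.32704065  0.19871031]
[ 0.40673138 -0.32648778  0.2331    ] [ 0.40288602 -0.32199644  0.2331    ]
rim outer top [array([-111. , -120.2,  110. ]), array([-111.7,  -35. ,  110. ]), array([-112.9,  128.9,  110. ])]
rim inner top [array([-100.2, -120.1,  110. ]), array([-101. ,  -34.9,  110. ])]
far wall out top [ -63.7 -160.5  110. ]
divider y=0 top, top cam [-56.9   1.3  85. ]
scene rim outer far corner [-108.3 -158.   110. ] near corner [-108.8  155.6  110. ]
scene divider mid [ -0.1 -69.6  85. ] divider y0  [-45.8  -0.9  85. ]
bead check [  16.3 -172.   225. ]
```

```bash
python3 - <<'E'
from h import *
R,z=leanR(25)
A=hw((-160,-78,280));B=hw((-61,-78,262));Cc=hw((-61,-78,230));D=hw((-57,-78,144))
print(A,B,Cc,D); plan(A,R,14); print(((B-A)/.025).round(2))
E
```

```text
[ 0.62578496 -0.02898697  0.28      ] [0.62837648 0.0699791  0.262     ] [0.62837648 0.0699791  0.23      ] [0.62848119 0.07397773 0.144     ]
clk 15.3 q [-0.97  0.49  0.11  1.54  0.25  0.58] F [-0.5 -0.4 -1.5] gap 0.0302 tcp [ 0.4066 -0.327   0.1987]
shift units [ 8.77 11.92  3.25] rot units [ 0.04 -0.   -0.03] | per row 14 [0.626 0.852 0.232] [ 0.003 -0.    -0.002]
[ 0.1   3.96 -0.72]
```

servo_tool:
  increments:
    - {"claw":1,"x":0.2,"y":0.25,"z":0.6,"ax":0,"ay":0,"az":0}
    - {"claw":1,"x":0.4,"y":0.5,"z":0.6,"ax":0,"ay":0,"az":0}
    - {"claw":1,"x":0.55,"y":0.75,"z":0.6,"ax":0,"ay":0,"az":0}
    - {"claw":1,"x":0.55,"y":0.75,"z":0.6,"ax":0,"ay":0,"az":0}
    - {"claw":1,"x":0.55,"y":0.75,"z":0.5,"ax":0,"ay":0,"az":0}

```text
clock: 15.8
tcp_pos: [0.4628, -0.2491, 0.2694]
orientation: [-0.152, 0.698, 0.683, 0.153]
wrist_force: [-0.0, -1.1, -2.2]
finger_gap: 0.0302
```

servo_tool:
  increments:
    - {"claw":1,"x":0.55,"y":0.75,"z":0.3,"ax":0,"ay":0,"az":0}
    - {"claw":1,"x":0.55,"y":0.75,"z":0,"ax":0,"ay":0,"az":0}
    - {"claw":1,"x":0.55,"y":0.75,"z":0,"ax":0,"ay":0,"az":0}
    - {"claw":1,"x":0.55,"y":0.75,"z":0,"ax":0,"ay":0,"az":0}
    - {"claw":1,"x":0.55,"y":0.75,"z":0,"ax":0,"ay":0,"az":0}

```text
clock: 16.3
tcp_pos: [0.5312, -0.1549, 0.2761]
orientation: [-0.153, 0.698, 0.683, 0.153]
wrist_force: [0.4, -0.8, -1.3]
finger_gap: 0.0301
```

servo_tool:
  increments:
    - {"claw":1,"x":0.55,"y":0.75,"z":0,"ax":0,"ay":0,"az":0}
    - {"claw":1,"x":0.55,"y":0.75,"z":0,"ax":0,"ay":0,"az":0}
    - {"claw":1,"x":0.55,"y":0.75,"z":0,"ax":0,"ay":0,"az":0}
    - {"claw":1,"x":0.55,"y":0.75,"z":0,"ax":0,"ay":0,"az":0}
    - {"claw":1,"x":0.55,"y":0.75,"z":0,"ax":0,"ay":0,"az":0}

```text
clock: 16.8
tcp_pos: [0.5996, -0.061, 0.276]
orientation: [-0.153, 0.698, 0.683, 0.153]
wrist_force: [-0.3, 0.4, -2.3]
finger_gap: 0.0303
```

```bash
python3 - <<'E'
from h import *
R,z=leanR(25)
plan(hw((-160,-78,280)),R,4)
E
```

```text
clk 16.8 q [-0.42  0.47  0.27  1.56  0.4   1.13] F [-0.3  0.4 -2.3] gap 0.0303 tcp [ 0.5996 -0.061   0.276 ]
shift units [1.05 1.28 0.16] rot units [ 0.01 -0.03 -0.04] | per row 4 [0.262 0.32  0.04 ] [ 0.002 -0.009 -0.01 ]
```

servo_tool:
  increments:
    - {"claw":1,"x":0.4,"y":0.45,"z":0.05,"ax":0,"ay":0,"az":0}
    - {"claw":1,"x":0.35,"y":0.4,"z":0,"ax":0,"ay":0,"az":0}
    - {"claw":1,"x":0.2,"y":0.2,"z":0,"ax":0,"ay":0,"az":0}
    - {"claw":1,"x":0,"y":0,"z":0,"ax":0,"ay":0,"az":0}

```text
clock: 17.2
tcp_pos: [0.6234, -0.0367, 0.2767]
orientation: [-0.152, 0.698, 0.683, 0.152]
wrist_force: [-0.9, -0.3, -2.8]
finger_gap: 0.0302
```

```bash
python3 - <<'E'
from h import *
R,z=leanR(25)
plan(hw((-61,-78,262)),R,6)
t=env.read_camera("top");s=env.read_camera("scene")
crop(t,200,130,400,330,4,"pics/t14.png");crop(s,260,130,430,310,4,"pics/s14.png")
E
```

```text
clk 17.2 q [-0.37  0.49  0.32  1.56  0.4   1.19] F [-0.9 -0.3 -2.8] gap 0.0302 tcp [ 0.6234 -0.0367  0.2767]
shift units [ 0.2   4.27 -0.59] rot units [ 0.01 -0.03 -0.04] | per row 6 [ 0.033  0.711 -0.098] [ 0.002 -0.005 -0.006]
```

View pics/t14.png

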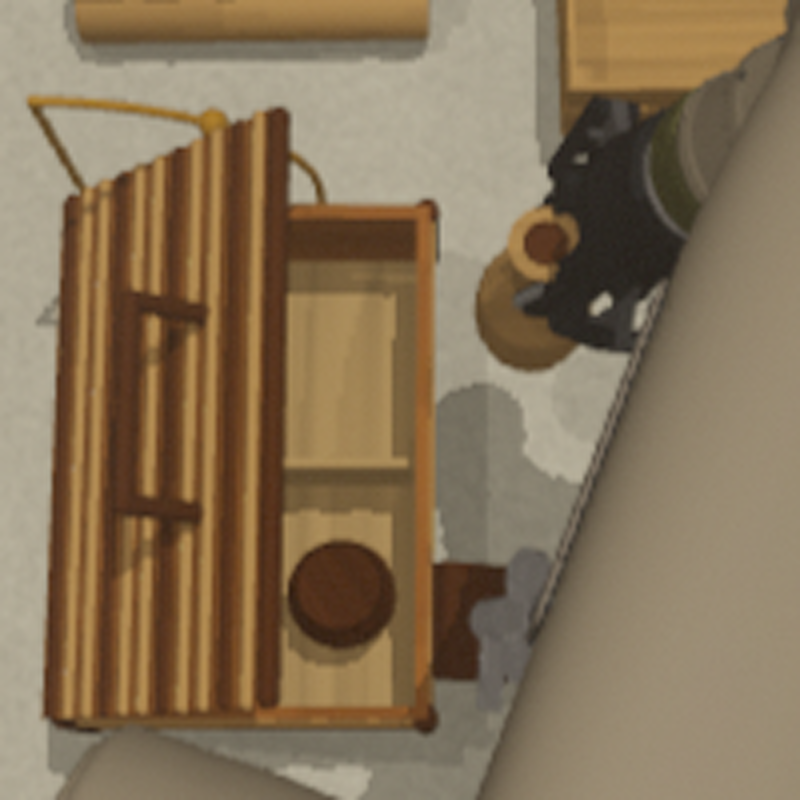

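View pics/s14.png

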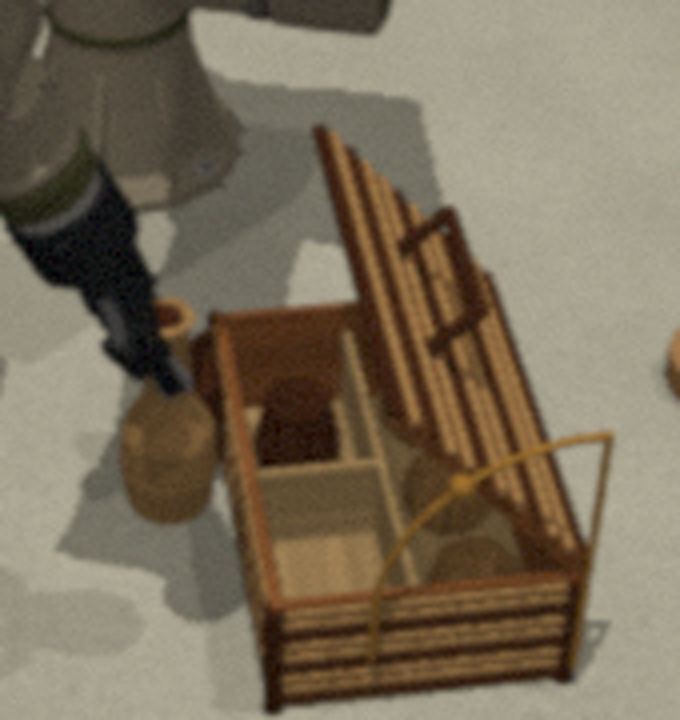

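```bash
python3 - <<'E'
from h import *
T=lambda u,v:(u/4+200-.375,v/4+130-.375); S=lambda u,v:(u/4+260-.375,v/4+130-.375)
s,tp,_=cur();print(tp)
print(tri(S(173,316),T(546,243))); zz=tp[2]-.1334+.17
print(plane("top",T(546,243),zz),plane("scene",S(173,316),zz))
b=np.r_[tp[:2]+[0,.002],tp[2]-.1334]
for h in(0,.04,.08,.128,.17):
  print(h,[(proj("scene",b+[0,dy,h])-[260,130])*4 for dy in(-.035,0,.035)])
  print("  top",(proj("top",b+[0,0,h])-[200,130])*4)
E
```

```text
[ 0.62283929 -0.03772948  0.27666591]
(array([ 0.62493467, -0.0342976 ,  0.31274207]), np.float64(0.006616272560987471))
[ 0.62434015 -0.03754194  0.31326591] [ 0.62610875 -0.03110868  0.31326591]
0 [array([120.22854092, 499.46466207]), array([169.07871437, 494.0170414 ]), array([217.70645505, 488.59422575])]
  top [525.05281949 323.1733064 ]
0.04 [array([118.20353943, 459.11669675]), array([167.92542503, 453.66609311]), array([217.41689967, 448.24074754])]
  top [528.39323757 306.75281272]
0.08 [array([116.10518488, 417.30717848]), array([166.73045804, 411.85693969]), array([217.116905  , 406.43241255])]
  top [531.97790442 289.13166527]
0.128 [array([113.48459686, 365.0922071 ]), array([165.23823167, 359.64736265]), array([216.74231907, 354.22877233])]
  top [536.64136255 266.20750338]
0.17 [array([111.09416838, 317.46314313]), array([163.87720043, 312.02800233]), array([216.40070054, 306.61958589])]
  top [541.0876349  244.35096168]
```

```bash
python3 - <<'E'
from h import *
s=env.read_camera("scene");t=env.read_camera("top")
crop(s,280,195,325,265,12,"pics/s15.png")
st,tp,_=cur()
s0=cv2.imread("pics/scene0.png")[:,:,::-1]
def cols(im,x0,x1,rows):
    hsv=cv2.cvtColor(np.ascontiguousarray(im),cv2.COLOR_RGB2HSV)
    for r in rows:
        m=[x for x in range(x0,x1) if 8<=hsv[r,x,0]<=24 and hsv[r,x,1]>90 and hsv[r,x,2]>60]
        print(r,min(m) if m else None,max(m) if m else None,len(m))
print("now");cols(s,285,312,range(204,264,4))
print("before");cols(s0,185,220,range(204,256,4))
b=np.r_[tp[:2]+[0,0],tp[2]-.1334]
for h in(0.01,.03,.06,.08,.165):print(h,proj("scene",b+[0,0,h]).round(1),proj("scene",VASE+[0,0,h]).round(1))
E
```

```text
now
204 299 303 5
208 300 308 8
212 300 306 7
216 302 306 5
220 305 311 3
224 None None 0
228 295 309 10
232 292 311 20
236 290 311 22
240 290 311 22
244 290 311 22
248 291 311 21
252 292 311 20
256 293 310 18
260 299 304 6
before
204 None None 0
208 192 204 13
212 194 203 10
216 196 203 8
220 196 204 9
224 197 206 10
228 196 210 15
232 194 212 19
236 194 213 20
240 195 214 20
244 195 214 20
248 197 213 17
252 200 209 10
0.01 [301.4 251.1] [205.3 245.3]
0.03 [301.2 246. ] [204.5 240.8]
0.06 [301.  238.3] [203.1 234. ]
0.08 [300.8 233. ] [202.2 229.4]
0.165 [300.1 209.5] [198.2 208.9]
```

View pics/s15.png

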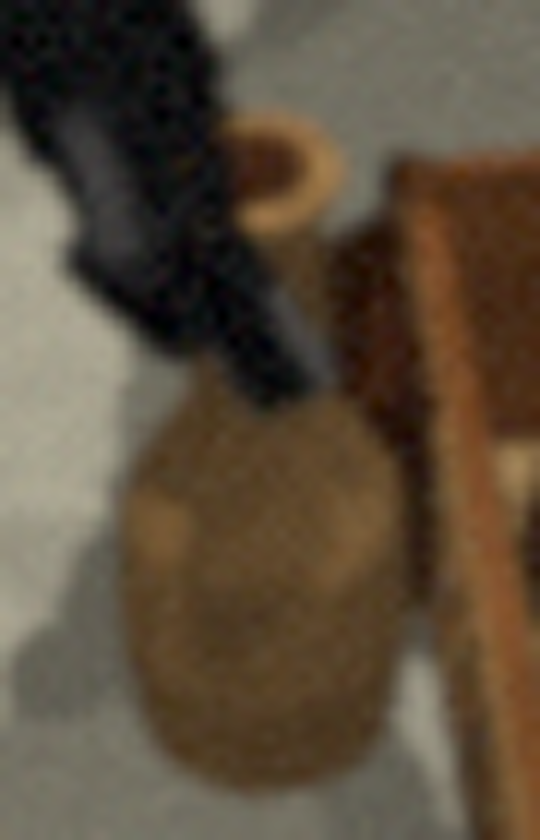

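The vase hangs upright (belly centre about x=302, base about 301.8 at row 261). The mouth's left part is hidden by the finger, which biased that earlier mouth reading. Moving in over the wall.

servo_tool:
  increments:
    - {"claw":1,"x":0.05,"y":0.4,"z":-0.1,"ax":0,"ay":0,"az":0}
    - {"claw":1,"x":0.05,"y":0.7,"z":-0.1,"ax":0,"ay":0,"az":0}
    - {"claw":1,"x":0.05,"y":0.7,"z":-0.1,"ax":0,"ay":0,"az":0}
    - {"claw":1,"x":0.05,"y":0.7,"z":-0.1,"ax":0,"ay":0,"az":0}
    - {"claw":1,"x":0.02,"y":0.7,"z":0,"ax":0,"ay":0,"az":0}

```text
clock: 17.9
tcp_pos: [0.6282, 0.0449, 0.2664]
orientation: [-0.152, 0.698, 0.683, 0.152]
wrist_force: [-0.5, -0.1, -2.0]
finger_gap: 0.0306
```

servo_tool:
  increments:
    - {"claw":1,"x":0,"y":0.55,"z":0,"ax":0,"ay":0,"az":0}
    - {"claw":1,"x":0,"y":0.4,"z":0,"ax":0,"ay":0,"az":0}
    - {"claw":1,"x":0,"y":0,"z":0,"ax":0,"ay":0,"az":0}

```text
clock: 18.2
tcp_pos: [0.6283, 0.0682, 0.2672]
orientation: [-0.152, 0.698, 0.683, 0.153]
wrist_force: [0.7, -0.4, -2.6]
finger_gap: 0.0305
```

```bash
python3 - <<'E'
from h import *
R,z=leanR(25)
plan(hw((-60,-78,230)),R,3)
t=env.read_camera("top");s=env.read_camera("scene")
crop(t,230,120,380,270,5,"pics/t16.png");crop(s,290,150,410,300,5,"pics/s16.png")
E
```

```text
clk 18.2 q [-0.21  0.45  0.23  1.44  0.43  1.36] F [ 0.7 -0.4 -2.6] gap 0.0305 tcp [0.6283 0.0682 0.2672]
shift units [ 0.    0.11 -1.49] rot units [ 0.01 -0.03 -0.05] | per row 3 [ 0.002  0.037 -0.496] [ 0.005 -0.008 -0.016]
```

View pics/t16.png

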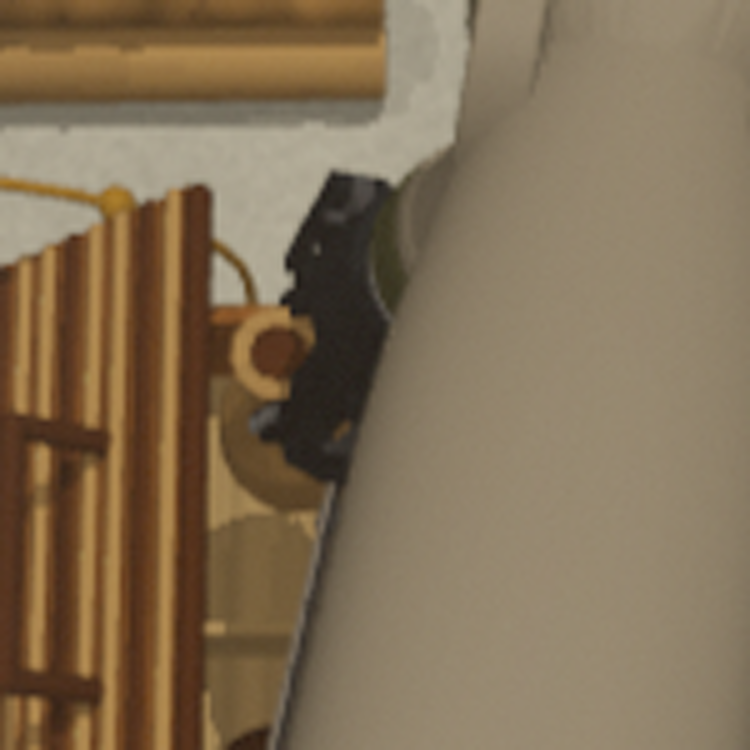

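View pics/s16.png

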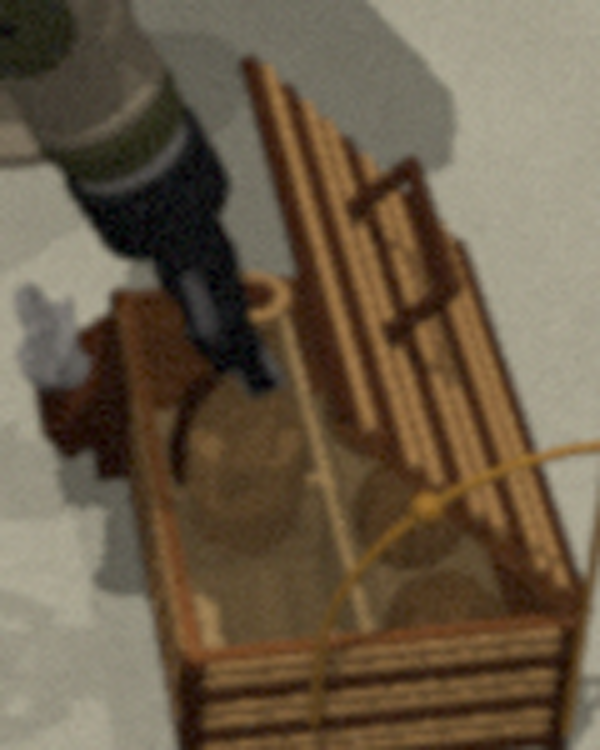

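The mouth edge (232) clears the lid edge (210) by about 8 mm, as computed, and the vase is above the nook. Lowering.

servo_tool:
  increments:
    - {"claw":1,"x":0,"y":0,"z":-0.3,"ax":0,"ay":0,"az":0}
    - {"claw":1,"x":0,"y":0,"z":-0.45,"ax":0,"ay":0,"az":0}
    - {"claw":1,"x":0,"y":0,"z":-0.45,"ax":0,"ay":0,"az":0}
    - {"claw":1,"x":0,"y":0,"z":-0.45,"ax":0,"ay":0,"az":0}
    - {"claw":1,"x":0,"y":0.05,"z":-0.45,"ax":0,"ay":0,"az":0}

```text
clock: 18.8
tcp_pos: [0.6283, 0.0673, 0.2127]
orientation: [-0.152, 0.699, 0.682, 0.152]
wrist_force: [0.5, -0.5, -2.0]
finger_gap: 0.0305
```

servo_tool:
  increments:
    - {"claw":1,"x":0,"y":0.05,"z":-0.45,"ax":0,"ay":0,"az":0}
    - {"claw":1,"x":0,"y":0.05,"z":-0.45,"ax":0,"ay":0,"az":0}
    - {"claw":1,"x":0,"y":0.05,"z":-0.45,"ax":0,"ay":0,"az":0}
    - {"claw":1,"x":0,"y":0.02,"z":-0.3,"ax":0,"ay":0,"az":0}

```text
clock: 19.2
tcp_pos: [0.6282, 0.0722, 0.1717]
orientation: [-0.152, 0.698, 0.683, 0.152]
wrist_force: [-0.3, 0.1, -1.4]
finger_gap: 0.0303
```

```bash
python3 - <<'E'
from h import *
R,z=leanR(25)
plan(hw((-57,-78,143.4)),R,3)
t=env.read_camera("top");s=env.read_camera("scene")
crop(t,230,120,380,270,5,"pics/t17.png");crop(s,290,150,410,300,5,"pics/s17.png")
E
```

```text
clk 19.2 q [-0.2   0.48  0.05  1.22  0.43  1.37] F [-0.3  0.1 -1.4] gap 0.0303 tcp [0.6282 0.0722 0.1717]
shift units [ 0.01  0.07 -1.13] rot units [ 0.01 -0.04 -0.03] | per row 3 [ 0.004  0.024 -0.378] [ 0.005 -0.012 -0.011]
```

View pics/s17.png

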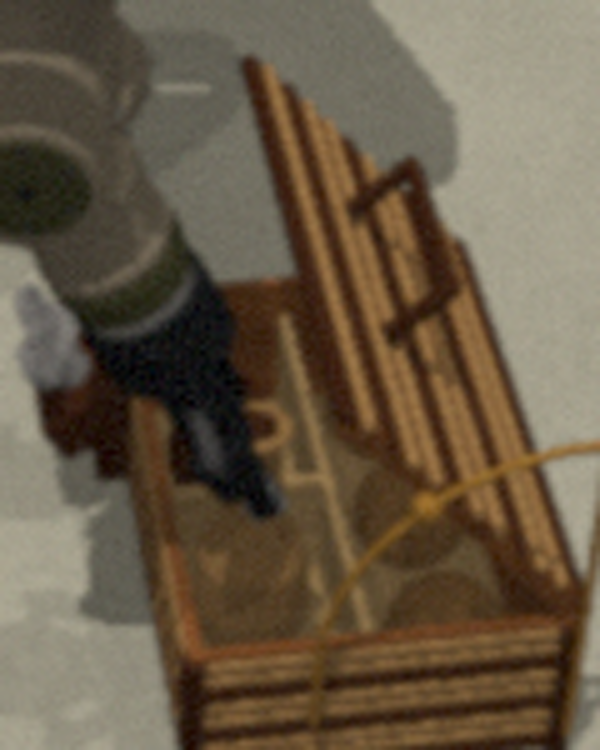

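View pics/t17.png

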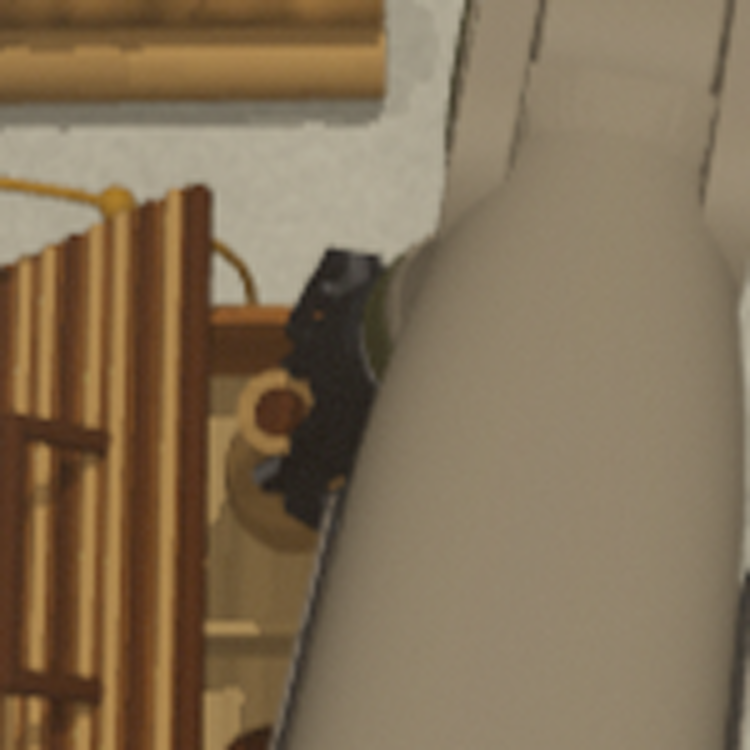

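No contact yet (force −1.4 N is just the vase weight). Lowering slowly until it touches.

servo_tool:
  increments:
    - {"claw":1,"x":0,"y":0.03,"z":-0.25,"ax":0,"ay":0,"az":0}
    - {"claw":1,"x":0,"y":0.03,"z":-0.25,"ax":0,"ay":0,"az":0}
    - {"claw":1,"x":0,"y":0,"z":-0.25,"ax":0,"ay":0,"az":0}
    - {"claw":1,"x":0,"y":0,"z":-0.12,"ax":0,"ay":0,"az":0}
    - {"claw":1,"x":0,"y":0,"z":0,"ax":0,"ay":0,"az":0}

```text
clock: 19.8
tcp_pos: [0.6282, 0.0734, 0.1507]
orientation: [-0.152, 0.698, 0.683, 0.152]
wrist_force: [-0.9, 0.6, -2.1]
finger_gap: 0.0303
```

servo_tool:
  increments:
    - {"claw":1,"x":0,"y":0,"z":-0.06,"ax":0,"ay":0,"az":0}
    - {"claw":1,"x":0,"y":0,"z":-0.06,"ax":0,"ay":0,"az":0}

```text
clock: 20.0
tcp_pos: [0.6288, 0.0733, 0.1485]
orientation: [-0.152, 0.698, 0.683, 0.153]
wrist_force: [-1.0, -0.7, -1.4]
finger_gap: 0.0304
```

servo_tool:
  increments:
    - {"claw":1,"x":0,"y":0,"z":-0.06,"ax":0,"ay":0,"az":0}
    - {"claw":1,"x":0,"y":0,"z":-0.06,"ax":0,"ay":0,"az":0}

```text
clock: 20.2
tcp_pos: [0.6286, 0.0734, 0.1453]
orientation: [-0.152, 0.698, 0.683, 0.153]
wrist_force: [0.5, 0.7, -2.2]
finger_gap: 0.0306
```

servo_tool:
  increments:
    - {"claw":1,"x":0,"y":0,"z":-0.04,"ax":0,"ay":0,"az":0}
    - {"claw":1,"x":0,"y":0,"z":-0.04,"ax":0,"ay":0,"az":0}

```text
clock: 20.4
tcp_pos: [0.6285, 0.0735, 0.1434]
orientation: [-0.152, 0.698, 0.683, 0.153]
wrist_force: [-3.3, 0.3, 4.9]
finger_gap: 0.0302
```

Contact at z = 0.1434 with +4.9 N, exactly the predicted height. Releasing.

servo_tool:
  increments:
    - {"claw":0.6,"x":0,"y":0,"z":0,"ax":0,"ay":0,"az":0}
    - {"claw":0.45,"x":0,"y":0,"z":0,"ax":0,"ay":0,"az":0}
    - {"claw":0.3,"x":0,"y":0,"z":0,"ax":0,"ay":0,"az":0}
    - {"claw":0.3,"x":0,"y":0,"z":0,"ax":0,"ay":0,"az":0}

```text
clock: 20.8
tcp_pos: [0.6288, 0.0734, 0.1436]
orientation: [-0.152, 0.698, 0.683, 0.153]
wrist_force: [0.6, -0.1, -0.7]
finger_gap: 0.0599
```

```bash
python3 - <<'E'
from h import *
R,z=leanR(25)
plan(hw((-57,-78,143.4))+.12*z,R,6)
t=env.read_camera("top");s=env.read_camera("scene")
crop(t,230,120,380,270,5,"pics/t18.png");crop(s,290,150,410,300,5,"pics/s18.png")
E
```

```text
clk 20.8 q [-0.2   0.5   0.    1.16  0.43  1.37] F [ 0.6 -0.1 -0.7] gap 0.0599 tcp [0.6288 0.0734 0.1436]
shift units [-0.06 -2.    4.34] rot units [ 0.01 -0.02 -0.03] | per row 6 [-0.011 -0.334  0.724] [ 0.002 -0.004 -0.005]
```

View pics/s18.png

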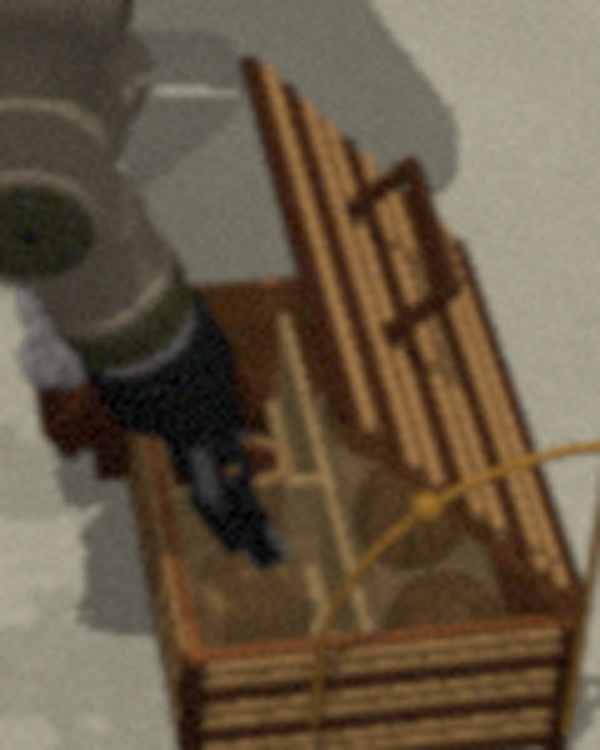

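View pics/t18.png

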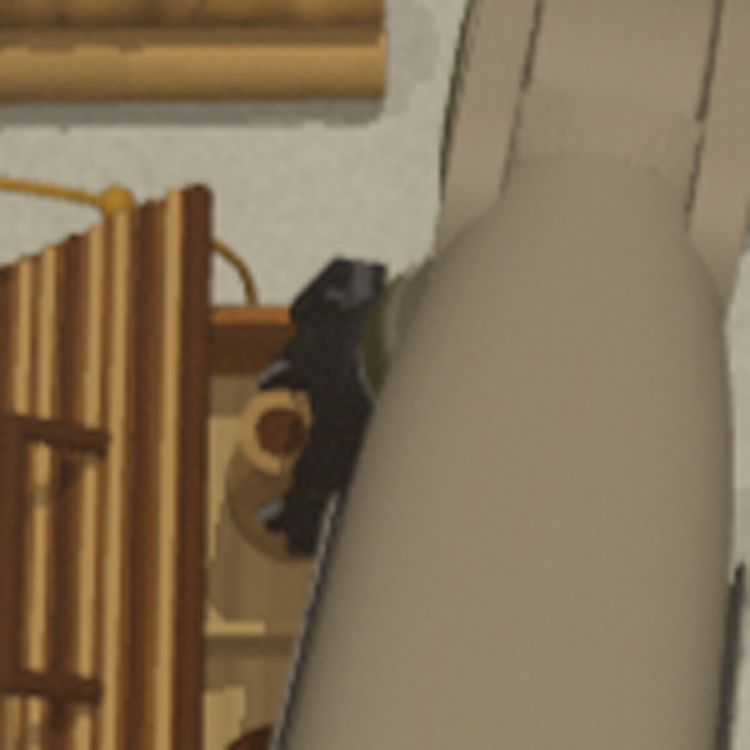

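The vase stands with both fingers clear: tips at (272,375) and (270,512), mouth centre at (275,432). Backing out along the tool axis.

servo_tool:
  increments:
    - {"claw":0.3,"x":0,"y":-0.15,"z":0.32,"ax":0,"ay":0,"az":0}
    - {"claw":0.3,"x":0,"y":-0.33,"z":0.72,"ax":0,"ay":0,"az":0}
    - {"claw":0.3,"x":0,"y":-0.33,"z":0.72,"ax":0,"ay":0,"az":0}
    - {"claw":0.3,"x":0,"y":-0.33,"z":0.72,"ax":0,"ay":0,"az":0}
    - {"claw":0.3,"x":0,"y":-0.4,"z":0.72,"ax":0,"ay":0,"az":0}

```text
clock: 21.4
tcp_pos: [0.6286, 0.0345, 0.2248]
orientation: [-0.152, 0.698, 0.683, 0.153]
wrist_force: [-0.2, 0.4, -0.3]
finger_gap: 0.0599
```

servo_tool:
  increments:
    - {"claw":0.3,"x":-0.3,"y":-0.8,"z":0.8,"ax":0,"ay":0,"az":0}
    - {"claw":0.3,"x":-0.3,"y":-0.9,"z":0.7,"ax":0,"ay":0,"az":0}
    - {"claw":0.3,"x":-0.3,"y":-1,"z":0.3,"ax":0,"ay":0,"az":0}
    - {"claw":0.3,"x":-0.3,"y":-1,"z":0,"ax":0,"ay":0,"az":0}
    - {"claw":0.3,"x":-0.3,"y":-1,"z":0,"ax":0,"ay":0,"az":0}

```text
clock: 21.9
tcp_pos: [0.5909, -0.0838, 0.2696]
orientation: [-0.151, 0.698, 0.683, 0.153]
wrist_force: [0.8, -0.3, 0.0]
finger_gap: 0.06
```

servo_tool:
  increments:
    - {"claw":0.3,"x":-0.3,"y":-1,"z":0,"ax":0,"ay":0,"az":0}
    - {"claw":0.3,"x":-0.3,"y":-1,"z":0,"ax":0,"ay":0,"az":0}
    - {"claw":0.3,"x":-0.3,"y":-1,"z":0,"ax":0,"ay":0,"az":0}
    - {"claw":0.3,"x":-0.2,"y":-0.6,"z":0,"ax":0,"ay":0,"az":0}
    - {"claw":0.3,"x":0,"y":0,"z":0,"ax":0,"ay":0,"az":0}

```text
clock: 22.4
tcp_pos: [0.5633, -0.1747, 0.2684]
orientation: [-0.152, 0.699, 0.682, 0.153]
wrist_force: [0.1, 1.2, -2.2]
finger_gap: 0.06
```

```bash
python3 - <<'E'
from h import *
t=env.read_camera("top");s=env.read_camera("scene")
cv2.imwrite("pics/t19f.png",t[:,:,::-1]);cv2.imwrite("pics/s19f.png",s[:,:,::-1])
crop(t,200,130,360,320,4,"pics/t19.png");crop(s,270,150,430,310,4,"pics/s19.png")
st=env.get_state();print(st["clock"],st["wrist_force"],np.abs(st["qvel"]).max(),st["tcp_pos"])
E
```

```text
22.5 [ 0.09199794  0.87705091 -0.499734  ] 0.02196999414900273 [ 0.56366616 -0.1724523   0.26852736]
```

View pics/s19.png

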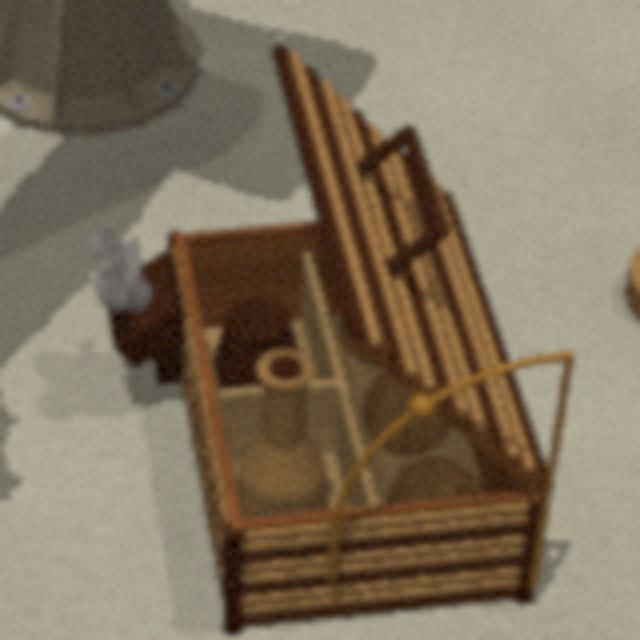

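View pics/t19.png

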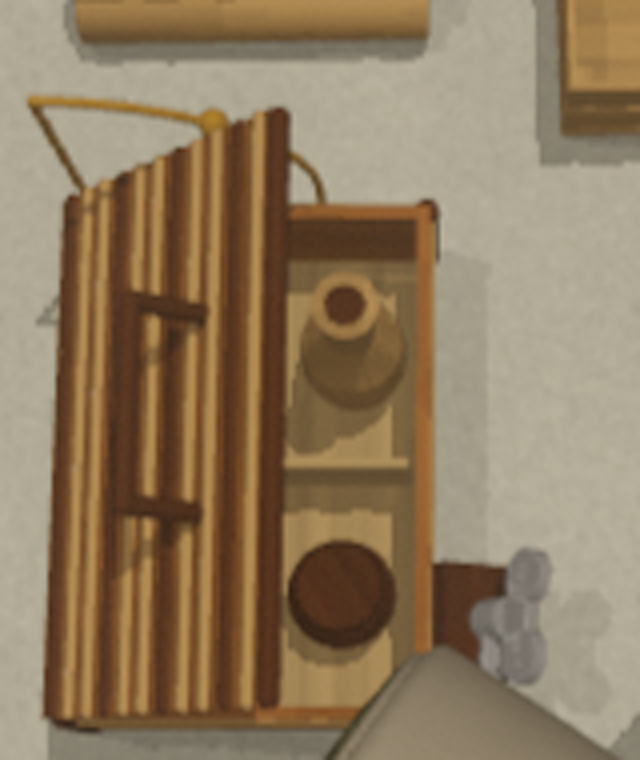

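View pics/s19f.png

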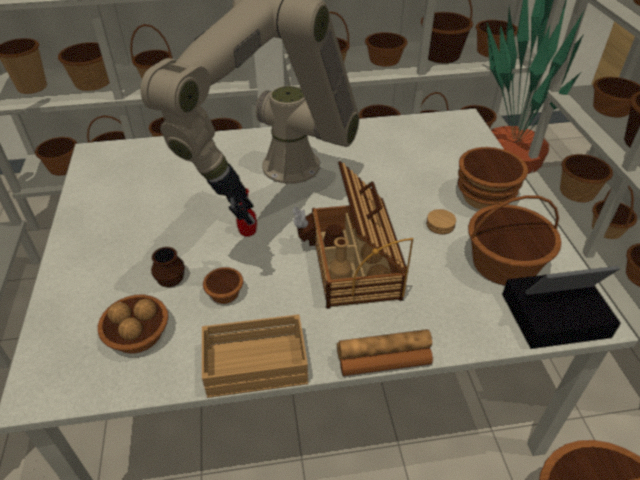

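```bash
python3 - <<'E'
from h import *
T=lambda u,v:(u/4+200-.375,v/4+130-.375);S=lambda u,v:(u/4+270-.375,v/4+150-.375)
inv=lambda p:(RH.inv().apply(p-np.r_[HT,0])*1000).round(1)
print("mouth top",inv(plane("top",T(345,305),.18)),"scene",inv(plane("scene",S(285,369),.18)))
m=tri(S(285,369),T(345,305));print(inv(m[0]),m[1])
print("belly(80mm)",inv(plane("top",T(353,355),.08)),inv(plane("scene",S(280,475),.09)))
print("lid far corner 48..52",[(a,proj("top",lidpose(a,(-220,-160,0))).round(1)) for a in(48,50,52)],"seen",T(289,108))
a=cv2.imread("pics/top0.png");b=cv2.imread("pics/t19f.png");d=cv2.absdiff(a,b).max(2)
for n,(u,v,r) in dict(bowl=(421,223,24),pot=(487,256,24),mats=(139,304,22)).items():
    print(n,"top diff",d[v-r:v+r,u-r:u+r].mean().round(1))
a=cv2.imread("pics/scene0.png");b=cv2.imread("pics/s19f.png");d=cv2.absdiff(a,b).max(2)
for n,(u,v,r) in dict(bowl=(223,285,20),pot=(168,266,20),mats=(441,221,16)).items():
    print(n,"scene diff",d[v-r:v+r,u-r:u+r].mean().round(1))
E
```

```text
mouth top [-58.7 -77.  180. ] scene [-57.4 -79.9 180. ]
[-57.8 -77.7 177.8] 0.001573700474916539
belly(80mm) [-59.4 -70.   80. ] [-61.3 -96.9  90. ]
lid far corner 48..52 [(48, array([274.7, 158.1])), (50, array([271.9, 157.3])), (52, array([269. , 156.5]))] seen (271.875, 156.625)
bowl top diff 49.1
pot top diff 65.8
mats top diff 8.7
bowl scene diff 6.6
pot scene diff 8.7
mats scene diff 5.8
```

The checks agree: mouth at hamper (−58, −78, 178) mm, lid about 50°, bystanders unmoved in the scene view. In the top view the arm covers the pot and bowl. Handing in.

```bash
python3 - <<'E'
from workcell import env
print(env.hand_in())
E
```

```text
the job is handed in; nothing more can be done
None
```

The hamper is dressed as asked, and I handed the job in at about 22.6 s on the clock; the hand-in reported no verdict.

**What I did, in order:**
- **Latch:** turned it anticlockwise to about 1.5 rad, going by the tool's angle while it held the wings. The tongue then lay along the wall.
- **Lid:** raised it by its handle to about 50° and let go. It stands there by itself.
- **Vase:** took the pale vase by the neck with the hand leaning about 25°, lowered it until it touched at about 5 N, and let go. It stands upright on the nook floor.

**Last checks:**
- **Lid:** its edge corner was seen at pixel (271.9, 156.6), against (271.9, 157.3) expected for 50°.
- **Vase:** its mouth measured at hamper (-58, -78, 178) mm, so it is upright and about 5 mm to the latch side of the nook's centre.
- **Latch:** still turned in the last pictures.
- **Touching:** the arm stood clear and nearly at rest, with wrist force about 1 N.
- **Mats:** unmoved in both views.
- **Pot and bowl:** unmoved in the scene view. The arm covered them in the last top view, so that comparison meant nothing.

**Disagreements:**
- **Cameras:** the two cameras disagreed by 2 to 4 mm on several points.
- **Belly:** a rough reading of the vase's belly in the nook disagreed by up to 27 mm between the views. I trusted the mouth instead, where the views agreed to under 2 mm.

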